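Pack the washed lint filters for exchange

ROBOT

A 6-joint arm with a two-finger parallel gripper is mounted at the origin on the work surface. World frame = base frame: x ahead of the robot, y to its left, z up, the work surface at z = 0. Lengths are in m, angles in rad, forces in N, time in s.
With the tool pointing down it reaches from about 0.375 to 0.9 m from the base axis. Payload 3.1 kg.
Tool frame: the origin (TCP) lies at the very end of the fingers, on their centre line; the grasp point (between the pads) lies 19 mm behind it (manip.hold_point_z is the distance from the TCP to the grasp point, in m); y points along the fingers, z is the direction in which the jaws open and shut, and the axes are right-handed (so a half turn about y gives the same grasp; the last joint's range is limited). The gripper opens to 85 mm and grips with 20 to 120 N. Pads are 22 mm wide; open, the fingers measure 114 mm over their backs; the gripper's body (76 mm by 85 mm) begins 54 mm behind the grasp point. The pads swing forward as they close: fully open they stand 13 mm farther back than shut.
Start: joints at [-1.298, 0.527, 1.433, -0, 1.181, -0.178], TCP at [0.273, -0.562, 0.231] pointing down, gripper open.
Joint ranges: [-3.08, 3.08], [-0.75, 2.2], [0.22, 2.44], [-1.43, 4.57], [0, 2.65], [-2.85, 2.85]. Speed limits (rad/s): [2.79, 2.79, 3.14, 3.14, 3.14, 3.14].

INTERFACE

Orientations are given as a unit quaternion [x, y, z, w].
In Python, from station import manip, eyes, workorder gives the robot as it stands. The module is installed in compiled form; this text tells all that it offers.
- The arm moves only by the shell command python3 -m jog 'ROWS' [OPENING] [FORCE]. ROWS is JSON, a list of rows, each a list of 2 entries, a list of its own where there are three numbers: the shift along the tool's x, y, z in cm, then the turn about the tool's y in rad. A call has 1 to 20 rows; each row is the pose to reach, as a shift and turn from the pose commanded when the call began, along the tool's axes at that moment; what a row does not reach only later rows make up. A row lasts 1/12 s, in which the tool goes at most 41.7 mm and 7.16 degrees, less where a joint would pass 70% of its speed; a pose out of reach is approached as far as the arm can. A call with a gripper value outside its range is refused whole. OPENING is the finger opening in cm, from 0 to 8.54, set as the call begins (- or left out, the last holds). The fingers move at their own pace and stop on an object; FORCE is the grip in N (left out, the last holds). Time passes only in rows, so rows that repeat a pose let the fingers close. It gives the time, the measured TCP pose, the force and the opening at its end, in the units of the state.
- manip.sense(): the state, without advancing time (a new reading comes with each control period).
- eyes.snapshot(name): name is "side" or "top"; returns a dict with "frame" (400x640x3 uint8, red, green, blue), "vfov" (degrees; the focal length in pixels is half the picture's height over the tangent of half this angle, whatever the lens; pixels are square), "cx", "cy" (the principal point, pixels), "rvec" (rotation vector, rad) and "tvec" (3), from world to camera coordinates, as OpenCV has them. Camera axes: x right, y down, z forward; pixel columns grow to the right and rows downward; lengths in m; the calibration is good to about 2 mm. A picture is of the moment at which its call begins. There is no depth.
- workorder.sign_off(): hands the job in, once; it reports no verdict.
The state is a dict: "t": time; "q": joint angles; "qd": joint speeds; "tau": joint torques, N m; "tcp_pos": TCP position; "tool_rot": TCP orientation; "force": force on the tool from outside, world axes, zero at the start; "ft_torque": the same for the moment, N m; "finger_gap": opening from 0.0 (shut) to 1.0 (fully open).
Only numpy, scipy, OpenCV 4.12 (cv2) and the standard library are available. Lean on these libraries where they do the work, as an engineer would, in place of code of your own. Each camera call takes 0.05 s, during which the arm holds its last target. There are 200 camera calls.

TASK

Pack the washed lint-filter cassettes from the draining rack into the exchange carton: stand each one upright on edge in a foam slot of its own, pull tab up and right down on the carton floor. Once they are all in, close the carton: fold both short flaps down first, then both long flaps flat over them. Leave the other things on the counter where they are.

Things in the scene. Friction and masses are not known exactly. Their poses are not given: they have to be found in the camera images.
- cassette0: a lint-filter cassette (all alike, some may be absent): flat black frame with metal mesh, 100 mm wide (y), 80 tall (z), 12 thick (x), plus a pull tab on the middle of its top edge, 40 wide, 25 tall, 12 thick: 105 mm tall in all; about 0.1 kg. Origin: middle of the bottom edge; z points up to the tab. Starts leaning 30 deg off vertical in the rack, top 40 mm free on both faces
- cassette1: a lint-filter cassette (all alike, some may be absent): flat black frame with metal mesh, 100 mm wide (y), 80 tall (z), 12 thick (x), plus a pull tab on the middle of its top edge, 40 wide, 25 tall, 12 thick: 105 mm tall in all; about 0.1 kg. Origin: middle of the bottom edge; z points up to the tab. Starts leaning 30 deg off vertical in the rack, top 40 mm free on both faces
- cassette2: a lint-filter cassette (all alike, some may be absent): flat black frame with metal mesh, 100 mm wide (y), 80 tall (z), 12 thick (x), plus a pull tab on the middle of its top edge, 40 wide, 25 tall, 12 thick: 105 mm tall in all; about 0.1 kg. Origin: middle of the bottom edge; z points up to the tab. Starts leaning 30 deg off vertical in the rack, top 40 mm free on both faces
- cassette3: a lint-filter cassette (all alike, some may be absent): flat black frame with metal mesh, 100 mm wide (y), 80 tall (z), 12 thick (x), plus a pull tab on the middle of its top edge, 40 wide, 25 tall, 12 thick: 105 mm tall in all; about 0.1 kg. Origin: middle of the bottom edge; z points up to the tab. Starts leaning 30 deg off vertical in the rack, top 40 mm free on both faces
- carton: exchange carton, open on top, 206 mm (x) by 122 mm (y), rim 125 mm high, walls 5 mm, floor 6 mm; fast on the counter. Origin: centre of its underside, z up. White foam rails on both long walls reach 20 mm inwards and form four slots 42 mm apart, each 20 mm wide (x) and 112 mm from wall to wall (y); the foam teeth end in rounded tops 71 mm above the counter
- slot0 (a point): slot 0 of the carton: the centre of its floor, 6 mm above the counter, axes as the carton's; a cassette stands here with its width along y; slot 0 is at the carton's -x end, slot 3 at its +x end
- slot1 (a point): slot 1 of the carton: the centre of its floor, 6 mm above the counter, axes as the carton's; a cassette stands here with its width along y; slot 0 is at the carton's -x end, slot 3 at its +x end
- slot2 (a point): slot 2 of the carton: the centre of its floor, 6 mm above the counter, axes as the carton's; a cassette stands here with its width along y; slot 0 is at the carton's -x end, slot 3 at its +x end
- slot3 (a point): slot 3 of the carton: the centre of its floor, 6 mm above the counter, axes as the carton's; a cassette stands here with its width along y; slot 0 is at the carton's -x end, slot 3 at its +x end
- short_near (a joint): short top flap on the carton's -x side, 118 mm wide, 60 mm from crease to free edge, 4 mm thick: 0 = folded in, flat over the opening; 1.57 = upright; larger = leaning outwards (starts at 1.9 to 2.4, stop at 2.8). Its stiff crease (0.03 N m of friction, no spring) keeps it where it is left
- short_near_hinge (a point): middle of the crease of short_near, at half the flap's thickness, 127 mm above the counter, axes as the carton's; outwards is the carton's -x
- short_far (a joint): short top flap on the carton's +x side, 118 mm wide, 60 mm from crease to free edge, 4 mm thick: 0 = folded in, flat over the opening; 1.57 = upright; larger = leaning outwards (starts at 1.9 to 2.4, stop at 2.8). Its stiff crease (0.03 N m of friction, no spring) keeps it where it is left
- short_far_hinge (a point): middle of the crease of short_far, at half the flap's thickness, 127 mm above the counter, axes as the carton's; outwards is the carton's +x
- long_left (a joint): long top flap on the carton's +y side, 204 mm wide, 60 mm from crease to free edge, 4 mm thick: 0 = folded in, flat over the opening; 1.57 = upright; larger = leaning outwards (starts at 1.9 to 2.4, stop at 2.8). Its stiff crease (0.03 N m of friction, no spring) keeps it where it is left
- long_left_hinge (a point): middle of the crease of long_left, at half the flap's thickness, 132 mm above the counter, axes as the carton's; outwards is the carton's +y
- long_right (a joint): long top flap on the carton's -y side, 204 mm wide, 60 mm from crease to free edge, 4 mm thick: 0 = folded in, flat over the opening; 1.57 = upright; larger = leaning outwards (starts at 1.9 to 2.4, stop at 2.8). Its stiff crease (0.03 N m of friction, no spring) keeps it where it is left
- long_right_hinge (a point): middle of the crease of long_right, at half the flap's thickness, 132 mm above the counter, axes as the carton's; outwards is the carton's -y
- rack: draining rack, fast on the counter: tray 205 mm (x) by 146 mm (y), floor 12 mm up, sides 28 mm high, four rows of wire prongs leaning 30 deg to its -x, 62 mm up a cassette's back, 32 mm either side of its middle. Cassettes stand at rack x = -48, 4, 56 or 108 mm behind a 10 mm ledge, tabs towards -x; lift them out along their own plane. Origin: in its underside, 30 mm from its centre to -x
There are look-alikes about, which are no part of the job. What is shaped like the cassette1 but brown or turquoise is not meant.

How it is judged:
On the way, in this order (a step that is already met when the one before it is completed fails the run):
1. every cassette present stands on edge in a slot, tab up, on the carton floor, let go (((x of cassette0 in the frame of slot0 between -0.009 and 0.009 m and y of cassette0 in the frame of slot0 between -0.012 and 0.012 m and z of cassette0 in the frame of slot0 between -0.006 and 0.008 m) or (x of cassette0 in the frame of slot1 between -0.009 and 0.009 m and y of cassette0 in the frame of slot1 between -0.012 and 0.012 m and z of cassette0 in the frame of slot1 between -0.006 and 0.008 m) or (x of cassette0 in the frame of slot2 between -0.009 and 0.009 m and y of cassette0 in the frame of slot2 between -0.012 and 0.012 m and z of cassette0 in the frame of slot2 between -0.006 and 0.008 m) or (x of cassette0 in the frame of slot3 between -0.009 and 0.009 m and y of cassette0 in the frame of slot3 between -0.012 and 0.012 m and z of cassette0 in the frame of slot3 between -0.006 and 0.008 m)) and angle between each of cassette0, cassette1, cassette2, cassette3's own z axis and vertical below 0.18 rad and angle between the x axis of each of cassette0, cassette1, cassette2, cassette3 and the x axis of carton, either way round below 0.2 rad and ((x of cassette1 in the frame of slot0 between -0.009 and 0.009 m and y of cassette1 in the frame of slot0 between -0.012 and 0.012 m and z of cassette1 in the frame of slot0 between -0.006 and 0.008 m) or (x of cassette1 in the frame of slot1 between -0.009 and 0.009 m and y of cassette1 in the frame of slot1 between -0.012 and 0.012 m and z of cassette1 in the frame of slot1 between -0.006 and 0.008 m) or (x of cassette1 in the frame of slot2 between -0.009 and 0.009 m and y of cassette1 in the frame of slot2 between -0.012 and 0.012 m and z of cassette1 in the frame of slot2 between -0.006 and 0.008 m) or (x of cassette1 in the frame of slot3 between -0.009 and 0.009 m and y of cassette1 in the frame of slot3 between -0.012 and 0.012 m and z of cassette1 in the frame of slot3 between -0.006 and 0.008 m)) and ((x of cassette2 in the frame of slot0 between -0.009 and 0.009 m and y of cassette2 in the frame of slot0 between -0.012 and 0.012 m and z of cassette2 in the frame of slot0 between -0.006 and 0.008 m) or (x of cassette2 in the frame of slot1 between -0.009 and 0.009 m and y of cassette2 in the frame of slot1 between -0.012 and 0.012 m and z of cassette2 in the frame of slot1 between -0.006 and 0.008 m) or (x of cassette2 in the frame of slot2 between -0.009 and 0.009 m and y of cassette2 in the frame of slot2 between -0.012 and 0.012 m and z of cassette2 in the frame of slot2 between -0.006 and 0.008 m) or (x of cassette2 in the frame of slot3 between -0.009 and 0.009 m and y of cassette2 in the frame of slot3 between -0.012 and 0.012 m and z of cassette2 in the frame of slot3 between -0.006 and 0.008 m)) and ((x of cassette3 in the frame of slot0 between -0.009 and 0.009 m and y of cassette3 in the frame of slot0 between -0.012 and 0.012 m and z of cassette3 in the frame of slot0 between -0.006 and 0.008 m) or (x of cassette3 in the frame of slot1 between -0.009 and 0.009 m and y of cassette3 in the frame of slot1 between -0.012 and 0.012 m and z of cassette3 in the frame of slot1 between -0.006 and 0.008 m) or (x of cassette3 in the frame of slot2 between -0.009 and 0.009 m and y of cassette3 in the frame of slot2 between -0.012 and 0.012 m and z of cassette3 in the frame of slot2 between -0.006 and 0.008 m) or (x of cassette3 in the frame of slot3 between -0.009 and 0.009 m and y of cassette3 in the frame of slot3 between -0.012 and 0.012 m and z of cassette3 in the frame of slot3 between -0.006 and 0.008 m)) and contact force between the fingers and cassette0 below 0.1 N and contact force between the fingers and cassette1 below 0.1 N and contact force between the fingers and cassette2 below 0.1 N and contact force between the fingers and cassette3 below 0.1 N), for 0.3 s.
2. both short flaps are folded down flat (value of joint each of short_near, short_far below 0.15 rad), for 0.2 s.
3. both long flaps are folded down flat over them (value of joint each of long_left, long_right below 0.15 rad), for 0.2 s.
At the end, for the whole second after the job is handed in: Each cassette present rests on edge in a slot: bottom centre within 9 mm along and 12 mm across the carton of the slot centre, at most 8 mm off the floor, tab up, within 0.18 rad of vertical and 0.2 rad of square; all four flaps are within 0.15 rad of flat (all of step 2 and all of step 3 and ((x of cassette0 in the frame of slot0 between -0.009 and 0.009 m and y of cassette0 in the frame of slot0 between -0.012 and 0.012 m and z of cassette0 in the frame of slot0 between -0.006 and 0.008 m) or (x of cassette0 in the frame of slot1 between -0.009 and 0.009 m and y of cassette0 in the frame of slot1 between -0.012 and 0.012 m and z of cassette0 in the frame of slot1 between -0.006 and 0.008 m) or (x of cassette0 in the frame of slot2 between -0.009 and 0.009 m and y of cassette0 in the frame of slot2 between -0.012 and 0.012 m and z of cassette0 in the frame of slot2 between -0.006 and 0.008 m) or (x of cassette0 in the frame of slot3 between -0.009 and 0.009 m and y of cassette0 in the frame of slot3 between -0.012 and 0.012 m and z of cassette0 in the frame of slot3 between -0.006 and 0.008 m)) and angle between each of cassette0, cassette1, cassette2, cassette3's own z axis and vertical below 0.18 rad and angle between the x axis of each of cassette0, cassette1, cassette2, cassette3 and the x axis of carton, either way round below 0.2 rad and ((x of cassette1 in the frame of slot0 between -0.009 and 0.009 m and y of cassette1 in the frame of slot0 between -0.012 and 0.012 m and z of cassette1 in the frame of slot0 between -0.006 and 0.008 m) or (x of cassette1 in the frame of slot1 between -0.009 and 0.009 m and y of cassette1 in the frame of slot1 between -0.012 and 0.012 m and z of cassette1 in the frame of slot1 between -0.006 and 0.008 m) or (x of cassette1 in the frame of slot2 between -0.009 and 0.009 m and y of cassette1 in the frame of slot2 between -0.012 and 0.012 m and z of cassette1 in the frame of slot2 between -0.006 and 0.008 m) or (x of cassette1 in the frame of slot3 between -0.009 and 0.009 m and y of cassette1 in the frame of slot3 between -0.012 and 0.012 m and z of cassette1 in the frame of slot3 between -0.006 and 0.008 m)) and ((x of cassette2 in the frame of slot0 between -0.009 and 0.009 m and y of cassette2 in the frame of slot0 between -0.012 and 0.012 m and z of cassette2 in the frame of slot0 between -0.006 and 0.008 m) or (x of cassette2 in the frame of slot1 between -0.009 and 0.009 m and y of cassette2 in the frame of slot1 between -0.012 and 0.012 m and z of cassette2 in the frame of slot1 between -0.006 and 0.008 m) or (x of cassette2 in the frame of slot2 between -0.009 and 0.009 m and y of cassette2 in the frame of slot2 between -0.012 and 0.012 m and z of cassette2 in the frame of slot2 between -0.006 and 0.008 m) or (x of cassette2 in the frame of slot3 between -0.009 and 0.009 m and y of cassette2 in the frame of slot3 between -0.012 and 0.012 m and z of cassette2 in the frame of slot3 between -0.006 and 0.008 m)) and ((x of cassette3 in the frame of slot0 between -0.009 and 0.009 m and y of cassette3 in the frame of slot0 between -0.012 and 0.012 m and z of cassette3 in the frame of slot0 between -0.006 and 0.008 m) or (x of cassette3 in the frame of slot1 between -0.009 and 0.009 m and y of cassette3 in the frame of slot1 between -0.012 and 0.012 m and z of cassette3 in the frame of slot1 between -0.006 and 0.008 m) or (x of cassette3 in the frame of slot2 between -0.009 and 0.009 m and y of cassette3 in the frame of slot2 between -0.012 and 0.012 m and z of cassette3 in the frame of slot2 between -0.006 and 0.008 m) or (x of cassette3 in the frame of slot3 between -0.009 and 0.009 m and y of cassette3 in the frame of slot3 between -0.012 and 0.012 m and z of cassette3 in the frame of slot3 between -0.006 and 0.008 m)) and linear speed of each of cassette0, cassette1, cassette2, cassette3 below 0.02 m/s); the robot touches nothing.
It fails at once if a long flap is folded in over the opening while a short flap is not yet down (value of joint any of long_left, long_right below 0.9 rad and value of joint any of short_near, short_far above 0.4 rad).
It fails at once if another thing on the counter is shifted by more than 30 mm (distance of any of tape_roll, stapler, mug, spray, lint_roller, bell from where it was at the start of the episode above 0.03 m).
Of cassette0, cassette1, cassette2, cassette3 only 3 to 4 are there at a start; the rules pass over those that are not, and their reading is None.
At some moment in a run one of cassette0, cassette1, cassette2, cassette3 may be knocked a few centimetres aside while the robot is not near it.
It also fails if it takes over 210 s, if anything falls off the work surface, if the arm or the gripper's body presses on something with over 40 N, if the wrist force passes 120 N, or if a joint passes its speed limit or range.

## Working session

There is one attempt and no reset: what is moved stays moved. The work goes in short steps, Python scripts to look and compute and a shell command to move; the robot and the scene stay as the last step left them, time stands still between calls to the robot, and variables do not carry over. Pictures are saved under pics/ and viewed, about 12 in all and at most 16, crops included, and the job is handed in when it is done.

```bash
mkdir -p pics; cat > h.py <<'E'
import numpy as np, cv2
from station import manip, eyes, workorder
from scipy.spatial.transform import Rotation as R
def snap(n,save=None):
    s=eyes.snapshot(n)
    if save: cv2.imwrite(f'pics/{save}.png',s['frame'][:,:,::-1])
    f=200/np.tan(np.radians(s['vfov'])/2)
    K=np.array([[f,0,s['cx']],[0,f,s['cy']],[0,0,1.]])
    return s['frame'],K,np.array(s['rvec'],float).ravel(),np.array(s['tvec'],float).ravel()
def proj(P,cam): return cv2.projectPoints(np.array(P,float).reshape(-1,3),cam[2],cam[3],cam[1],None)[0][:,0]
def ray(uv,cam):
    Rm=cv2.Rodrigues(cam[2])[0]; d=Rm.T@np.linalg.inv(cam[1])@np.array([uv[0],uv[1],1.]); return -Rm.T@cam[3],d
def onz(uv,cam,z):
    c,d=ray(uv,cam); return c+d*(z-c[2])/d[2]
E
python3 - <<'E'
from h import *
for n in('top','side'):
    c=snap(n,n+'0'); print(n,c[1],c[2],c[3],ray((320,200),c))
s=manip.sense(); print(s['t'],s['tcp_pos'],s['tool_rot'],R.from_quat(s['tool_rot']).as_matrix().round(3),s['finger_gap'])
E
```

```text
top [[493.7301506    0.         318.91193262]
 [  0.         493.7301506  202.20590032]
 [  0.           0.           1.        ]] [ 2.08317869 -2.13071482  0.24356437] [0.07402566 0.51791081 1.42651503] (array([0.19198189, 0.07729721, 1.50526563]), array([ 0.22493841, -0.0123876 , -0.97430697]))
side [[385.99603068   0.         318.28049705]
 [  0.         385.99603068 195.19497509]
 [  0.           0.           1.        ]] [ 0.2643258  -2.8198454   1.17884537] [0.49197689 0.08330559 0.9617253 ] (array([0.36533782, 0.70662785, 0.73559636]), array([ 0.12795317, -0.69135522, -0.71121779]))
0.1 [ 0.27271141 -0.56164556  0.23044408] [-0.15842829  0.68982997 -0.68844796  0.15834926] [[-0.9   -0.001  0.437]
 [-0.437  0.002 -0.9  ]
 [-0.    -1.    -0.002]] 1.0004062765160198
```

View pics/top0.png

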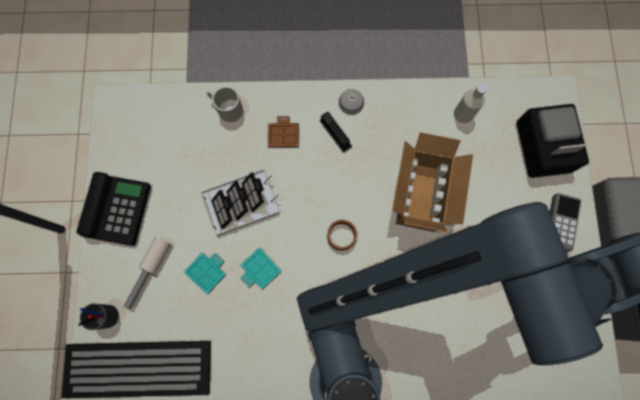

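View pics/side0.png

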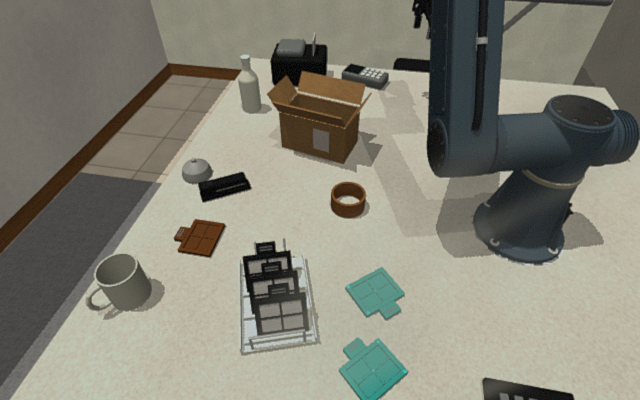

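The top view shows the rack at about (241,203) with three black cassettes and the carton at about (432,190). The side view shows the same three cassettes. I'll zoom in to get measurements.

```bash
python3 - <<'E'
import cv2,numpy as np
t=cv2.imread('pics/top0.png');s=cv2.imread('pics/side0.png')
def c(i,x,y,w,h): return cv2.resize(i[y:y+h,x:x+w],(400,300),interpolation=cv2.INTER_CUBIC)
a=np.vstack([np.hstack([c(t,195,160,100,75),c(t,372,120,133,100)]),np.hstack([c(s,220,230,140,105),c(s,260,65,133,100)])])
cv2.imwrite('pics/c1.png',a)
E
```

```text
(no output)
```

View pics/c1.png

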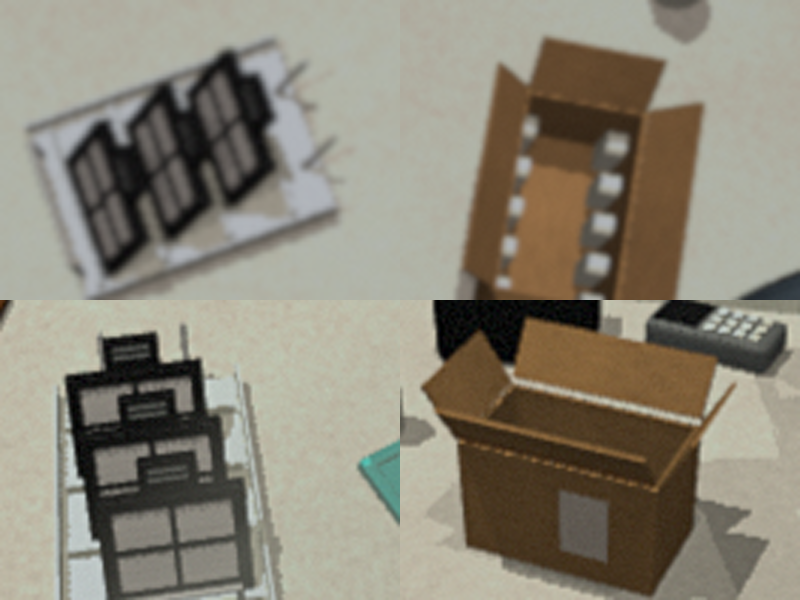

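Three cassettes stand at the left, middle and right-of-middle rack places, tabs towards image right, and the rightmost place is empty. Next I'll measure the rack corners and carton creases from a larger crop.

```bash
python3 - <<'E'
from h import *
t=cv2.imread('pics/top0.png');s=cv2.imread('pics/side0.png')
def c(i,x,y,w,h,k): 
    o=cv2.resize(i[y:y+h,x:x+w],None,fx=k,fy=k,interpolation=cv2.INTER_CUBIC)
    for a in range(0,w,10): cv2.putText(o,str(x+a),(a*k,8),0,.3,(0,0,255)); o[::6,a*k]=(0,0,255)
    for b in range(0,h,10): cv2.putText(o,str(y+b),(0,b*k),0,.3,(0,0,255)); o[b*k,::6]=(0,0,255)
    return o
cv2.imwrite('pics/c2.png',np.hstack([c(t,385,125,98,115,5)[:, :400*1+90][:575,:],c(s,260,65,120,115,5)[:575,:300]])[:600,:800])
cam=snap('top')
P=[onz(p,cam,.028) for p in [(202,192.5),(263.75,170),(280,212.5),(217,234)]]
P=np.array(P);print(P.round(4),np.linalg.norm(P-np.roll(P,-1,0),axis=1))
# white foam blobs in carton
f=cam[0].astype(int); m=((f.min(2)>120)&(f.max(2)-f.min(2)<40)).astype(np.uint8); m[:, :400]=0;m[:, 465:]=0;m[:150]=0;m[235:]=0
n,l,st,ce=cv2.connectedComponentsWithStats(m)
for a,b in zip(st[1:],ce[1:]):
    if a[4]>4: print(a,b.round(1),onz(b,cam,.065)[:2].round(4))
E
```

```text
[[0.5647 0.421  0.028 ]
 [0.6327 0.2313 0.028 ]
 [0.4966 0.1815 0.028 ]
 [0.4345 0.372  0.028 ]] [0.20159046 0.14491181 0.20040759 0.13911387]
[400 150   3  13  23] [400.5 154.7] [ 0.6615 -0.1908]
[455 150  10   6  51] [459.9 152.5] [ 0.6644 -0.3734]
[413 160   4   5  16] [414.6 162.2] [ 0.6363 -0.2323]
[441 166   6   5  28] [443.5 168.1] [ 0.6157 -0.319 ]
[411 173   5   6  23] [412.7 175.1] [ 0.5958 -0.2239]
[438 178   8   7  40] [441.4 180.8] [ 0.5762 -0.3094]
[409 186   4   6  22] [410.5 188.3] [ 0.5548 -0.2145]
[436 191   8   7  40] [439.2 194. ] [ 0.5352 -0.2999]
[406 199   5   6  26] [408.  201.5] [ 0.5141 -0.2044]
[434 205   7   6  38] [437.  207.5] [ 0.4938 -0.2899]
[404 212   5   4  16] [406.1 213.7] [ 0.477  -0.1963]
[453 216  12  16  81] [458.7 226.3] [ 0.4355 -0.35  ]
[432 218   8   4  22] [435.4 219.6] [ 0.4571 -0.2824]
```

View pics/c2.png

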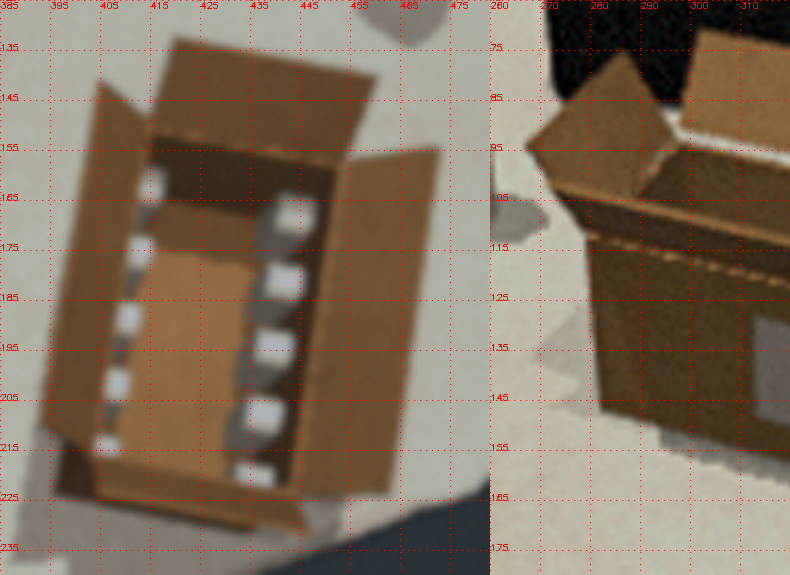

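Carton creases in the top crop: the far one runs about (415,151.5) to (452.5,157.5) and the near one about (404,216.5) to (444,222.5). The long_right crease runs about (452.5,157.5) to (444,222.5).

```bash
python3 - <<'E'
from h import *
cam=snap('top')
fa=[onz(p,cam,.127) for p in [(415,151.5),(452.5,157.5)]]; ne=[onz(p,cam,.127) for p in [(404,216.5),(444,222.5)]]
print(np.array(fa+ne).round(4)); F=np.mean(fa,0);N=np.mean(ne,0);d=F-N;print('ctr',(F+N)/2,'len',np.linalg.norm(d),np.degrees(np.arctan2(d[1],d[0])))
# side view outer bottom corners
cs=snap('side')
for p in [(282.3,146.7),(345,164)]: print(onz(p,cs,0).round(4))
for p in [(280,111.7),(346.7,128.3)]: print(onz(p,cs,.130).round(4))
# carton model proj of candidate
a=np.radians(-13.3);c=np.array([.5495,-.2575]);X=np.array([np.cos(a),np.sin(a)]);Y=np.array([-X[1],X[0]])
for x,y,z in [(103,61,0),(-103,61,0),(103,61,125),(-103,61,125),(84,50,71),(84,-50,71),(0,-50,71),(-84,-50,71),(101,59,127),(101,-59,127),(-101,59,127),(-101,-59,127)]:
    p=[*(c+X*x/1e3+Y*y/1e3),z/1e3]; print(x,y,z,proj(p,cam).round(1),proj(p,cs).round(1))
# rack cassette black outlines
f=cam[0].astype(int);m=(f.max(2)<70).astype(np.uint8);m[:, :195]=0;m[:,290:]=0;m[:165]=0;m[240:]=0
n,l,st,ce=cv2.connectedComponentsWithStats(m);print(st[1:],ce[1:])
E
```

```text
[[ 0.65   -0.2223  0.127 ]
 [ 0.6293 -0.3309  0.127 ]
 [ 0.4567 -0.1781  0.127 ]
 [ 0.4369 -0.2907  0.127 ]]
ctr [ 0.54324355 -0.25550207  0.127     ] len 0.19739912842831353 -12.339338137297524
[ 0.6557 -0.2159  0.    ]
[ 0.4525 -0.1691  0.    ]
[ 0.652  -0.2102  0.13  ]
[ 0.4533 -0.1639  0.13  ]
103 61 0 [[406.8 160.2]] [[280.3 145.3]]
-103 61 0 [[395.6 222.3]] [[341.6 162.4]]
103 61 125 [[414.4 147.3]] [[277.2 110.6]]
-103 61 125 [[402.5 214.4]] [[343.5 127.2]]
84 50 71 [[413.5 159.7]] [[285.9 125.8]]
84 -50 71 [[446.  166.2]] [[300.5 109.2]]
0 -50 71 [[441.8 192.6]] [[324.9 115.2]]
-84 -50 71 [[437.4 219.5]] [[350.2 121.4]]
101 59 127 [[415.1 147.8]] [[278.1 109.8]]
101 -59 127 [[454.8 155.8]] [[296.2  90.8]]
-101 59 127 [[403.4 213.7]] [[343.1 126.1]]
-101 -59 127 [[444.3 222.2]] [[357.8 105. ]]
[[212 173  52  56 959]
 [237 205   1   1   1]
 [238 208   1   1   1]] [[238.92075078 199.12721585]
 [237.         205.        ]
 [238.         208.        ]]
```

```bash
python3 - <<'E'
from h import *
cam=snap('top');cs=snap('side')
def rk(yaw,ctr):
    a=np.radians(yaw);X=np.array([np.cos(a),np.sin(a),0]);Y=np.array([-X[1],X[0],0]);return X,Y,np.array([*ctr,0])-.03*X
X,Y,O=rk(109.4,(.5321,.3015));u=-.5*X+np.array([0,0,.866]);n=.866*X+np.array([0,0,.5])
t=cv2.imread('pics/top0.png');s=cv2.imread('pics/side0.png');k=5
T=cv2.resize(t[160:240,198:288],None,fx=k,fy=k,interpolation=2);S=cv2.resize(s[235:350,235:325],None,fx=k,fy=k,interpolation=2)
for r in(.004,.056,.108):
    B=O+X*r+np.array([0,0,.012])
    for f in (.006,-.006):
      pts=[B+n*f+Y*y+u*z for y,z in [(-.05,0),(-.05,.08),(-.02,.08),(-.02,.105),(.02,.105),(.02,.08),(.05,.08),(.05,0)]]
      for im,c,o in((T,cam,(198,160)),(S,cs,(235,235))):
        p=(proj(pts,c)-o+.5)*k; cv2.polylines(im,[p.astype(int)],True,(0,0,255) if f>0 else (255,80,0),1)
    print(r,(B+.0925*u).round(4))
I=np.zeros((580,910,3),np.uint8);I[:400,:450]=T;I[:575,455:905]=S
cv2.imwrite('pics/ov1.png',cv2.resize(I,None,fx=.87,fy=.87,interpolation=3))
print(X,Y,O)
E
```

```text
0.004 [0.5561 0.2334 0.0921]
0.056 [0.5388 0.2824 0.0921]
0.108 [0.5216 0.3314 0.0921]
[-0.33216113  0.94322266  0.        ] [-0.94322266 -0.33216113  0.        ] [0.54206483 0.27320332 0.        ]
```

View pics/ov1.png

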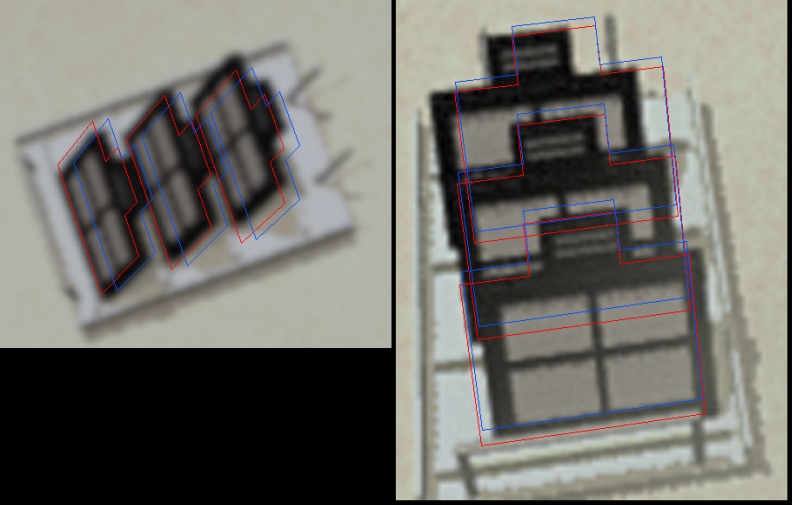

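The overlay shows each cassette shifted individually along its own width, so I'll measure each one from its front-face top corners in the side view.

```bash
python3 - <<'E'
from h import *
cam=snap('top');cs=snap('side')
D={'108':[(478,290),(703,255),(540,222),(622,208),(495,435),(716,415)],'56':[(455,187),(670,153),(517,125),(597,112)],'4':[(432,93),(637,68),(485,38),(568,30)]}
for k,v in D.items():
    q=[(235+(a-396)/4.35-.5,235+b/4.35-.5) for a,b in v]
    A=[onz(p,cs,.0873) for p in q[:2]];B=[onz(p,cs,.1089) for p in q[2:4]]
    for nm,E in(('frame',A),('tab',B)):
        d=E[0]-E[1]; print(k,nm,np.mean(E,0).round(4),np.linalg.norm(d).round(4),np.degrees(np.arctan2(d[1],d[0])).round(1))
        for e in E: print('   top px',proj(e,cam).round(1))
    if len(q)>4:
        E=[onz(p,cs,.018) for p in q[4:]];d=E[0]-E[1];print('bottom',np.mean(E,0).round(4),np.linalg.norm(d),np.degrees(np.arctan2(d[1],d[0])))
t=cv2.imread('pics/top0.png')[165:235,200:280];o=cv2.resize(t,None,fx=8,fy=8,interpolation=2)
for a in range(0,80,10): cv2.putText(o,str(200+a),(a*8,8),0,.35,(0,0,255)); o[::6,a*8]=(0,0,255)
for b in range(0,70,10): cv2.putText(o,str(165+b),(0,b*8+8),0,.35,(0,0,255)); o[b*8,::6]=(0,0,255)
cv2.imwrite('pics/c3.png',o)
E
```

```text
108 frame [0.51   0.3439 0.0873] 0.0979 20.7
   top px [[217.7 190.2]]
   top px [[228.9 220.4]]
108 tab [0.5166 0.3298 0.1089] 0.0355 22.0
   top px [[224.6 195.8]]
   top px [[229.  206.7]]
bottom [0.4993 0.3782 0.018 ] 0.09875601858459593 16.15033451700885
56 frame [0.536  0.2953 0.0873] 0.0982 21.4
   top px [[234.  181.4]]
   top px [[245.8 211.3]]
56 tab [0.5405 0.283  0.1089] 0.0363 22.0
   top px [[240.7 187.3]]
   top px [[245.3 198.5]]
4 frame [0.5628 0.2491 0.0873] 0.0976 19.4
   top px [[250.3 172.3]]
   top px [[261.  202.1]]
4 tab [0.5678 0.2389 0.1089] 0.0391 17.7
   top px [[256.2 177.4]]
   top px [[260.2 189.6]]
```

View pics/c3.png

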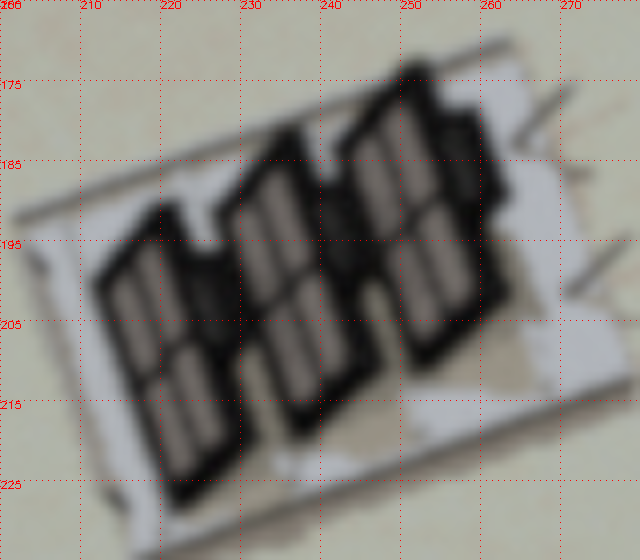

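Each tab centre is now known from the two views: about (.515,.332), (.540,.284) and (.567,.239), with the width axis at about 20.5°. I'll write a helper that turns targets into rows, then go above the first one.

```bash
cat > go.py <<'E'
import sys
from h import *
def go(x,y,z,yaw):
    s=manip.sense();M=R.from_quat(s['tool_rot']).as_matrix();p=np.array(s['tcp_pos'])
    cur=np.degrees(np.arctan2(M[1,2],M[0,2]));d=(M.T@(np.array([x,y,z])-p)*100).round(2)
    t=-np.radians((yaw-cur+180)%360-180)
    print('row',list(d),round(t,3),'cur',p.round(4),'yaw',cur.round(1),'gap',round(s['finger_gap'],3),'F',np.round(s['force'],1),'t',round(s['t'],1),'q6',round(s['q'][5],2))
if __name__=='__main__': go(*map(float,sys.argv[1:5]))
E
python3 go.py .515 .332 .2 20.5
```

```text
row [np.float64(-60.82), np.float64(3.13), np.float64(-69.88)] -1.477 cur [ 0.2728 -0.5622  0.2312] yaw -64.1 gap 0.998 F [ 0.5 -0.3  0.2] t 0.5 q6 -0.18
```

```bash
python3 -m jog '[[[-60.8,0,-69.9],-1.477],[[-60.8,0,-69.9],-1.477],[[-60.8,0,-69.9],-1.477],[[-60.8,0,-69.9],-1.477],[[-60.8,0,-69.9],-1.477],[[-60.8,0,-69.9],-1.477],[[-60.8,0,-69.9],-1.477],[[-60.8,0,-69.9],-1.477],[[-60.8,0,-69.9],-1.477],[[-60.8,0,-69.9],-1.477],[[-60.8,0,-69.9],-1.477],[[-60.8,0,-69.9],-1.477],[[-60.8,0,-69.9],-1.477],[[-60.8,0,-69.9],-1.477],[[-60.8,0,-69.9],-1.477],[[-60.8,0,-69.9],-1.477],[[-60.8,0,-69.9],-1.477],[[-60.8,0,-69.9],-1.477],[[-60.8,0,-69.9],-1.477],[[-60.8,0,-69.9],-1.477]]' 5.5 40; python3 go.py .515 .332 .2 20.5
```

```text
t: 2.12
tcp_pos: [0.4905, 0.2445, 0.2316]
tool_rot: [-0.581, 0.403, -0.403, 0.581]
force: [1.3, -0.6, -0.0]
finger_gap: 0.645
row [np.float64(-7.33), np.float64(3.16), np.float64(5.36)] 0.001 cur [0.4905 0.2445 0.2316] yaw 20.5 gap 0.645 F [ 1.3 -0.6 -0. ] t 2.1 q6 -0.1
```

```bash
python3 -m jog '[[[-7.1,3.2,5.4],0],[[-7.1,3.2,5.4],0],[[-7.1,3.2,5.4],0],[[-7.1,3.2,5.4],0],[[-7.1,6,5.4],0],[[-7.1,8.5,5.4],0],[[-7.1,10.5,5.4],0],[[-7.1,12,5.4],0],[[-7.1,13,5.4],0],[[-7.1,13,5.4],0],[[-7.1,13,5.4],0]]' ; python3 - <<'E'
from h import *
s=snap('side');t=snap('top')
a=s[0][190:340,220:380];b=t[0][120:270,180:340]
cv2.imwrite('pics/d1.png',cv2.resize(np.hstack([a,b]),None,fx=2.5,fy=2.5,interpolation=2)[:,:,::-1])
E
```

```text
t: 3.03
tcp_pos: [0.5163, 0.3267, 0.1017]
tool_rot: [0.581, -0.403, 0.403, -0.581]
force: [-0.1, 0.2, 0.4]
finger_gap: 0.644
```

View pics/d1.png

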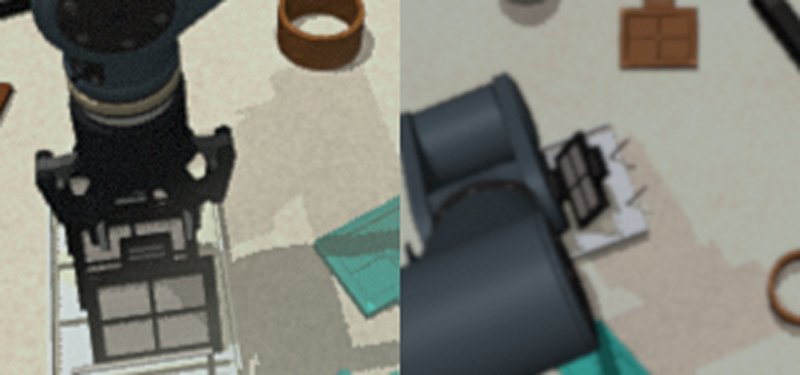

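The fingers straddle the front tab in the side crop (tips at about 100 and 185, tab 122–172). I'll lower the tool and close.

```bash
python3 go.py .5157 .330 .087 20.5
```

```text
row [np.float64(-0.29), np.float64(1.57), np.float64(-0.04)] -0.0 cur [0.5171 0.3274 0.1027] yaw 20.5 gap 0.645 F [ 1.4 -0.5 -0.6] t 3.1 q6 0.02
```

```bash
python3 -m jog '[[[-0.2,0.8,0],0],[[-0.2,1.5,0],0],[[-0.2,1.5,0],0]]'; python3 -m jog '[[[0,0,0],0],[[0,0,0],0],[[0,0,0],0],[[0,0,0],0],[[0,0,0],0],[[0,0,0],0],[[0,0,0],0],[[0,0,0],0]]' 3.0 25;  python3 go.py .5157 .330 .087 20.5
```

```text
t: 3.38
tcp_pos: [0.5145, 0.3293, 0.0852]
tool_rot: [0.582, -0.403, 0.403, -0.58]
force: [0.2, -0.3, 0.7]
finger_gap: 0.65
t: 4.05
tcp_pos: [0.5154, 0.3295, 0.0863]
tool_rot: [0.581, -0.403, 0.403, -0.581]
force: [-0.7, 0.8, -1.9]
finger_gap: 0.462
row [np.float64(-0.03), np.float64(-0.07), np.float64(0.05)] 0.0 cur [0.5154 0.3295 0.0863] yaw 20.5 gap 0.462 F [-0.7  0.8 -1.9] t 4.0 q6 0.03
```

Gripped at 39.5 mm, which is the tab width. Next I'll swing it upright about its bottom edge against the ledge.

```bash
python3 -m jog '[[[-0.4,-0.2,0],0],[[-0.8,-0.3,0],0],[[-1.2,-0.5,0],0],[[-1.5,-0.6,0],0],[[-1.9,-0.7,0],0],[[-2.3,-0.8,0],0],[[-2.7,-0.9,0],0],[[-3.2,-0.9,0],0],[[-3.6,-1.0,0],0],[[-4.0,-1.0,0],0],[[-4.4,-1.0,0],0],[[-4.8,-1.0,0],0],[[-4.8,-1.0,0],0],[[-4.8,-1.0,0],0]]'; python3 - <<'E'
from h import *
s=snap('side');t=snap('top')
a=s[0][190:370,220:400]
cv2.imwrite('pics/d2.png',cv2.resize(a,None,fx=2.5,fy=2.5,interpolation=2)[:,:,::-1])
E
```

```text
t: 5.22
tcp_pos: [0.4983, 0.375, 0.0963]
tool_rot: [-0.581, 0.403, -0.403, 0.581]
force: [1.4, -1.7, 0.5]
finger_gap: 0.463
```

View pics/d2.png

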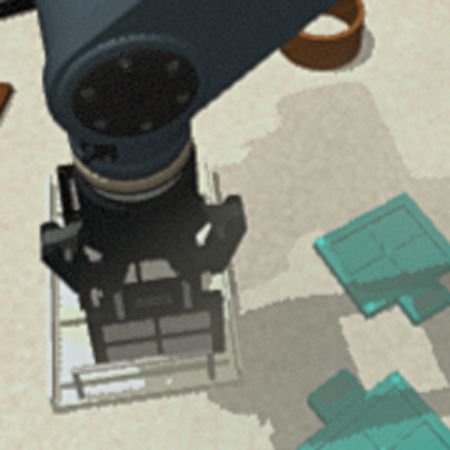

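The cassette is upright against the ledge. I'll lift it, and estimate the short flap angles to choose slots.

```bash
python3 -m jog '[[[0,-1,0],0],[[0,-2,0],0],[[0,-3.5,0],0],[[0,-6,0],0],[[0,-9,0],0],[[0,-12,0],0],[[0,-15,0],0],[[0,-18,0],0],[[0,-21,0],0],[[0,-21,0],0],[[0,-21,0],0]]'; python3 - <<'E'
from h import *
cam=snap('top');a=np.radians(-13);c=np.array([.543,-.2545]);X=np.array([np.cos(a),np.sin(a)])
Y=np.array([-X[1],X[0]])
for px,sg in(((439.5,136.5),1),((425,228.5),-1)):
    b=min(np.arange(1.6,2.8,.01),key=lambda th:abs(proj([*(c+sg*X*(.101-.06*np.cos(th))),.127+.06*np.sin(th)],cam)[0,1]-px[1])); print(sg,b)
for i,x in enumerate((-.063,-.021,.021,.063)): print('slot',i,(c+X*x).round(4))
E
python3 go.py .543 -.2545 .30 77; python3 go.py .45 .1 .30 77
```

```text
t: 6.23
tcp_pos: [0.4992, 0.3752, 0.3095]
tool_rot: [-0.579, 0.402, -0.404, 0.583]
force: [-0.2, 0.3, -2.0]
finger_gap: 0.456
1 2.2400000000000007
-1 2.1500000000000004
slot 0 [ 0.4816 -0.2403]
slot 1 [ 0.5225 -0.2498]
slot 2 [ 0.5635 -0.2592]
slot 3 [ 0.6044 -0.2687]
row [np.float64(60.49), np.float64(0.65), np.float64(-17.84)] -0.986 cur [0.498  0.3745 0.3071] yaw 20.5 gap 0.458 F [ 0.7  0.2 -2. ] t 6.3 q6 0.11
row [np.float64(24.03), np.float64(0.68), np.float64(-14.12)] -0.986 cur [0.498  0.3745 0.3071] yaw 20.5 gap 0.458 F [ 0.7  0.2 -2. ] t 6.3 q6 0.11
```

```bash
python3 -m jog '[[[1,0,-0.3],0],[[3,0,-0.8],0],[[6,0,-1.6],-0.05],[[9,0,-2.4],-0.1],[[12,0,-3.2],-0.2],[[15,0,-4],-0.3],[[18,0,-4.7],-0.4],[[21,0,-5.5],-0.5],[[24,0,-6.3],-0.6],[[27,0,-7.1],-0.7],[[30,0,-7.9],-0.8],[[33,0,-8.7],-0.9],[[36,0,-9.5],-0.986],[[39,0,-10.3],-0.986],[[42,0,-11],-0.986],[[45,0,-11.8],-0.986],[[48,0,-12.6],-0.986],[[50,0,-13.1],-0.986],[[51,0,-13.4],-0.986],[[51,0,-13.4],-0.986]]'; python3 go.py .5635 -.2592 .30 77
```

```text
t: 7.95
tcp_pos: [0.5508, -0.1523, 0.3045]
tool_rot: [-0.702, 0.082, -0.08, 0.703]
force: [0.1, -0.0, -1.4]
finger_gap: 0.459
row [np.float64(3.68), np.float64(0.44), np.float64(-10.11)] -0.003 cur [ 0.5508 -0.1523  0.3045] yaw 76.8 gap 0.459 F [ 0.1 -0.  -1.4] t 8.0 q6 -1.81
```

```bash
python3 -m jog '[[[1,0,-2.5],0],[[2,0,-5],0],[[2.8,0,-7.5],0],[[3.5,0,-9.5],0],[[3.7,0,-10.1],0],[[3.7,0,-10.1],0],[[3.7,0,-10.1],0],[[3.7,0,-10.1],0]]'; python3 go.py .5635 -.2592 .30 77;  python3 - <<'E'
from h import *
s=snap('side');t=snap('top')
a=s[0][20:190,220:390];b=t[0][100:270,350:520]
cv2.imwrite('pics/d3.png',cv2.resize(np.hstack([a,b]),None,fx=2.35,fy=2.35,interpolation=2)[:,:,::-1])
E
```

```text
t: 8.62
tcp_pos: [0.5648, -0.2546, 0.306]
tool_rot: [-0.702, 0.08, -0.079, 0.703]
force: [-0.1, -0.4, -1.4]
finger_gap: 0.457
row [np.float64(-0.02), np.float64(0.6), np.float64(-0.47)] 0.002 cur [ 0.5648 -0.2546  0.306 ] yaw 77.1 gap 0.457 F [-0.1 -0.4 -1.4] t 8.6 q6 -1.95
```

View pics/d3.png

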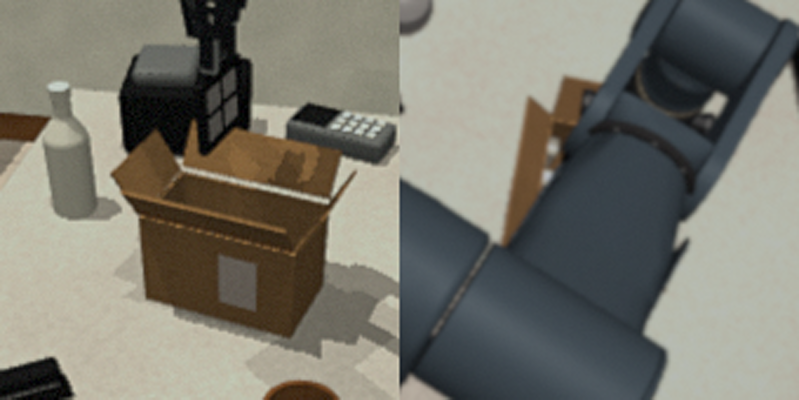

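The side crop shows the cassette hanging about vertical over the carton, and the arm hides the top view. I'll compare its predicted outline with the side picture, and refine the carton's centre.

```bash
python3 - <<'E'
from h import *
cs=snap('side')
s=manip.sense();M=R.from_quat(s['tool_rot']).as_matrix();p=np.array(s['tcp_pos']);z=M[:,2];x=M[:,0];print(p.round(4))
o=cs[0][40:120,270:360].copy();k=7
o=cv2.resize(o,None,fx=k,fy=k,interpolation=2)[:,:,::-1].copy()
B=p-np.array([0,0,.0875])
for f,col in((.006,(0,0,255)),(-.006,(255,80,0))):
  pts=[B+x*f+z*a+np.array([0,0,b]) for a,b in [(-.05,0),(-.05,.08),(-.02,.08),(-.02,.105),(.02,.105),(.02,.08),(.05,.08),(.05,0)]]
  cv2.polylines(o,[((proj(pts,cs)-(270,40)+.5)*k).astype(int)],True,col,1)
cv2.imwrite('pics/d4.png',o)
E
```

```text
[ 0.5651 -0.2553  0.3065]
```

View pics/d4.png

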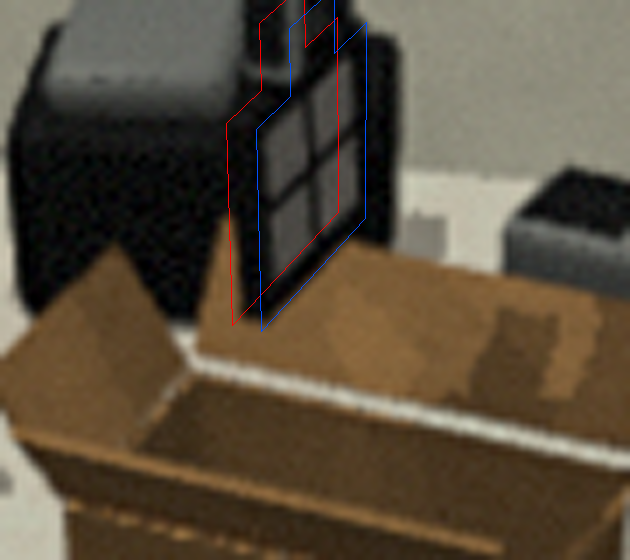

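The predicted outline matches the image within about 1 px, so it hangs upright. I'll lower it to just above the foam, then insert slowly.

```bash
python3 -m jog '[[[0,0,-0.4],0],[[0,2,-0.4],0],[[0,5,-0.4],0],[[0,8,-0.4],0],[[0,11,-0.4],0],[[0,13,-0.4],0],[[0,13.5,-0.4],0],[[0,13.5,-0.4],0],[[0,13.5,-0.4],0]]'; python3 go.py .5637 -.2592 .0935 77; python3 -m jog '[[[0,0.7,0],0],[[0,1.4,0],0],[[0,2.1,0],0],[[0,2.8,0],0],[[0,3.4,0],0],[[0,3.4,0],0]]'; python3 go.py .5637 -.2592 .0935 77
```

```text
t: 9.52
tcp_pos: [0.565, -0.2613, 0.1723]
tool_rot: [0.703, -0.079, 0.081, -0.702]
force: [-0.5, -0.6, -0.5]
finger_gap: 0.46
row [np.float64(-0.19), np.float64(7.88), np.float64(0.18)] 0.0 cur [ 0.565  -0.2613  0.1723] yaw 77.0 gap 0.46 F [-0.5 -0.6 -0.5] t 9.5 q6 -1.96
t: 10.02
tcp_pos: [0.5641, -0.2608, 0.1359]
tool_rot: [-0.702, 0.08, -0.08, 0.703]
force: [0.3, -0.5, -2.8]
finger_gap: 0.461
row [np.float64(-0.08), np.float64(4.24), np.float64(0.14)] 0.0 cur [ 0.5641 -0.2608  0.1359] yaw 77.0 gap 0.461 F [ 0.3 -0.5 -2.8] t 10.0 q6 -1.96
```

```bash
python3 -m jog '[[[0,0.7,0.1],0],[[0,1.4,0.1],0],[[0,2.1,0.1],0],[[0,2.8,0.1],0],[[0,3.3,0.1],0],[[0,3.6,0.1],0],[[0,3.9,0.1],0],[[0,4.0,0.1],0],[[0,4.1,0.1],0],[[0,4.1,0.1],0]]'; python3 go.py .5637 -.2592 .0935 77
```

```text
t: 10.85
tcp_pos: [0.5645, -0.2599, 0.0963]
tool_rot: [0.703, -0.08, 0.08, -0.703]
force: [1.0, -0.5, -2.1]
finger_gap: 0.46
row [np.float64(-0.09), np.float64(0.28), np.float64(0.05)] 0.0 cur [ 0.5645 -0.2599  0.0963] yaw 77.0 gap 0.46 F [ 1.  -0.5 -2.1] t 10.8 q6 -1.96
```

```bash
python3 -m jog '[[[0,0.1,0],0],[[0,0.2,0],0],[[0,0.3,0],0],[[0,0.3,0],0]]';  python3 -m jog '[[[0,0.1,0],0],[[0,0.2,0],0],[[0,0.3,0],0],[[0,0.3,0],0]]'
```

```text
t: 11.18
tcp_pos: [0.5645, -0.2599, 0.0933]
tool_rot: [0.703, -0.08, 0.08, -0.703]
force: [1.3, -0.6, -1.2]
finger_gap: 0.456
t: 11.52
tcp_pos: [0.5645, -0.2599, 0.0903]
tool_rot: [0.703, -0.08, 0.08, -0.703]
force: [0.9, -0.5, -1.0]
finger_gap: 0.461
```

```bash
python3 -m jog '[[[0,0.1,0],0],[[0,0.2,0],0],[[0,0.2,0],0]]';  python3 -m jog '[[[0,0.1,0],0],[[0,0.2,0],0],[[0,0.2,0],0]]'
```

```text
t: 11.77
tcp_pos: [0.5652, -0.26, 0.0901]
tool_rot: [0.703, -0.079, 0.081, -0.702]
force: [1.2, 0.8, 8.1]
finger_gap: 0.463
t: 12.02
tcp_pos: [0.5659, -0.2602, 0.09]
tool_rot: [0.703, -0.079, 0.081, -0.702]
force: [-0.9, 3.0, 17.1]
finger_gap: 0.459
```

Floor contact at TCP z≈.090. I'll relieve the force, open, and retreat.

```bash
python3 -m jog '[[[0,-0.2,0],0],[[0,-0.3,0],0],[[0,-0.3,0],0]]';  python3 -m jog '[[[0,0,0],0],[[0,0,0],0],[[0,0,0],0],[[0,0,0],0],[[0,-1,0],0],[[0,-3,0],0],[[0,-6,0],0],[[0,-9,0],0],[[0,-12,0],0],[[0,-15,0],0],[[0,-15,0],0]]' 5.5; python3 go.py .540 .2843 .24 20.5
```

```text
t: 12.27
tcp_pos: [0.5649, -0.2599, 0.0901]
tool_rot: [0.703, -0.08, 0.08, -0.702]
force: [0.6, 2.2, 6.6]
finger_gap: 0.462
t: 13.18
tcp_pos: [0.5677, -0.262, 0.247]
tool_rot: [0.705, -0.076, 0.084, -0.7]
force: [0.4, 0.0, 0.6]
finger_gap: 0.647
row [np.float64(-14.98), np.float64(0.23), np.float64(52.61)] 0.986 cur [ 0.5677 -0.262   0.247 ] yaw 77.0 gap 0.647 F [0.4 0.  0.6] t 13.2 q6 -1.96
```

```bash
python3 -m jog '[[[-1,0,4],0],[[-2,0,8],0.1],[[-3.3,0,12],0.2],[[-4.5,0,16],0.3],[[-5.6,0,20],0.4],[[-6.8,0,24],0.5],[[-8,0,28],0.6],[[-9,0,32],0.7],[[-10.2,0,36],0.8],[[-11.4,0,40],0.9],[[-12.5,0,44],0.986],[[-13.7,0,48],0.986],[[-14.5,0,51],0.986],[[-15,0,52.6],0.986],[[-15,0,52.6],0.986],[[-15,0,52.6],0.986],[[-15,0,52.6],0.986],[[-15,0,52.6],0.986],[[-15,0,52.6],0.986]]'; python3 - <<'E'
from h import *
from go import go
s=snap('side');t=snap('top')
a=s[0][225:345,230:330];b=t[0][140:260,190:290]
cv2.imwrite('pics/d5.png',cv2.resize(np.hstack([a,b]),None,fx=4,fy=4,interpolation=2)[:,:,::-1])
go(.5409,.2820,.087,20.5)
E
```

```text
t: 14.77
tcp_pos: [0.5368, 0.285, 0.2394]
tool_rot: [0.581, -0.404, 0.404, -0.581]
force: [-0.4, 0.5, -0.3]
finger_gap: 0.648
row [np.float64(0.45), np.float64(15.24), np.float64(0.27)] -0.002 cur [0.5369 0.2853 0.2394] yaw 20.4 gap 0.646 F [-0.8 -0.1  0.8] t 14.9 q6 -0.05
```

View pics/d5.png

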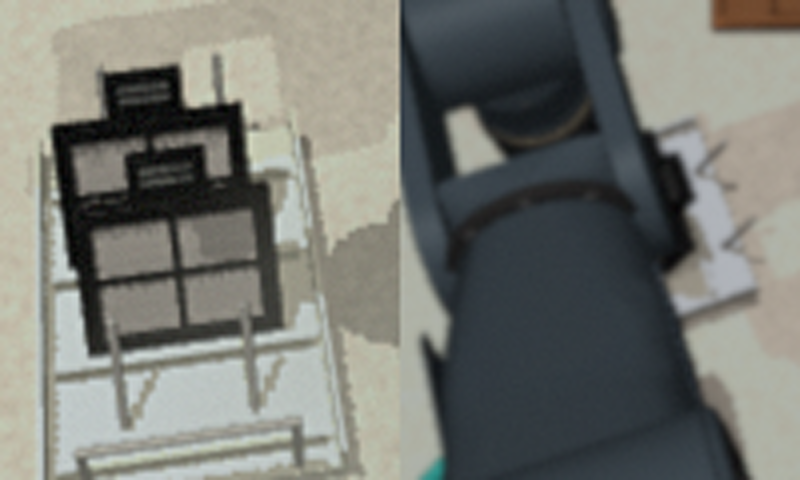

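The two remaining cassettes have not moved. I'll pick the middle one the same way.

```bash
python3 -m jog '[[[0.4,0,0.3],0],[[0.4,3,0.3],0],[[0.4,6,0.3],0],[[0.4,9,0.3],0],[[0.4,11.5,0.3],0],[[0.4,13,0.3],0],[[0.4,14,0.3],0],[[0.4,14.8,0.3],0],[[0.4,15.2,0.3],0],[[0.4,15.2,0.3],0],[[0.4,15.2,0.3],0]]'; python3 go.py .5409 .2820 .087 20.5; python3 -m jog '[[[0,0,0],0],[[0,0,0],0],[[0,0,0],0],[[0,0,0],0],[[0,0,0],0],[[0,0,0],0],[[0,0,0],0],[[0,0,0],0]]' 3.0 25
```

```text
t: 15.78
tcp_pos: [0.5415, 0.2839, 0.0881]
tool_rot: [-0.581, 0.403, -0.403, 0.581]
force: [-0.2, 0.7, 0.0]
finger_gap: 0.643
row [np.float64(0.15), np.float64(0.11), np.float64(-0.12)] 0.0 cur [0.5415 0.2839 0.0881] yaw 20.5 gap 0.643 F [-0.2  0.7  0. ] t 15.8 q6 -0.06
t: 16.45
tcp_pos: [0.5418, 0.284, 0.0884]
tool_rot: [-0.58, 0.402, -0.404, 0.582]
force: [-0.4, 0.0, 6.7]
finger_gap: 0.464
```

```bash
python3 -m jog '[[[-0.4,-0.2,0],0],[[-0.8,-0.3,0],0],[[-1.2,-0.5,0],0],[[-1.5,-0.6,0],0],[[-1.9,-0.7,0],0],[[-2.3,-0.8,0],0],[[-2.7,-0.9,0],0],[[-3.2,-0.9,0],0],[[-3.6,-1.0,0],0],[[-4.0,-1.0,0],0],[[-4.4,-1.0,0],0],[[-4.8,-1.0,0],0],[[-4.8,-1.0,0],0],[[-4.8,-1.0,0],0]]'; python3 -m jog '[[[0,-1,0],0],[[0,-2,0],0],[[0,-3.5,0],0],[[0,-6,0],0],[[0,-9,0],0],[[0,-12,0],0],[[0,-15,0],0],[[0,-18,0],0],[[0,-21,0],0],[[0,-21,0],0],[[0,-21,0],0]]'; python3 go.py .5227 -.2498 .3 77
```

```text
t: 17.62
tcp_pos: [0.5243, 0.3298, 0.0978]
tool_rot: [-0.58, 0.403, -0.403, 0.582]
force: [2.7, -0.2, 5.6]
finger_gap: 0.46
t: 18.53
tcp_pos: [0.5234, 0.3297, 0.3095]
tool_rot: [-0.58, 0.403, -0.403, 0.582]
force: [-0.4, 0.1, -2.1]
finger_gap: 0.457
row [np.float64(54.24), np.float64(0.8), np.float64(-20.41)] -0.985 cur [0.5234 0.3297 0.3095] yaw 20.6 gap 0.457 F [-0.4  0.1 -2.1] t 18.5 q6 0.02
```

```bash
python3 -m jog '[[[1,0,-0.4],0],[[3,0,-1.1],0],[[6,0,-2.3],-0.05],[[9,0,-3.4],-0.1],[[12,0,-4.5],-0.2],[[15,0,-5.6],-0.3],[[18,0,-6.8],-0.4],[[21,0,-7.9],-0.5],[[24,0,-9],-0.6],[[27,0,-10.2],-0.7],[[30,0,-11.3],-0.8],[[33,0,-12.4],-0.9],[[36,0,-13.5],-0.985],[[39,0,-14.7],-0.985],[[42,0,-15.8],-0.985],[[45,0,-17],-0.985],[[48,0,-18],-0.985],[[51,0,-19.2],-0.985],[[53,0,-20],-0.985],[[54.2,0,-20.4],-0.985]]'; python3 -m jog '[[[0,0,0],0],[[0,0,0],0],[[0,0,0],0]]'; python3 - <<'E'
from h import *
from go import go
go(.5227,-.2498,.17,77)
cs=snap('side')
s=manip.sense();M=R.from_quat(s['tool_rot']).as_matrix();p=np.array(s['tcp_pos']);z=M[:,2];x=M[:,0]
x0,y0=280,40;o=cs[0][y0:y0+80,x0:x0+90].copy();k=7
o=cv2.resize(o,None,fx=k,fy=k,interpolation=2)[:,:,::-1].copy()
B=p-np.array([0,0,.085])
for f,col in((.006,(0,0,255)),(-.006,(255,80,0))):
  pts=[B+x*f+z*a+np.array([0,0,b]) for a,b in [(-.05,0),(-.05,.08),(-.02,.08),(-.02,.105),(.02,.105),(.02,.08),(.05,.08),(.05,0)]]
  cv2.polylines(o,[((proj(pts,cs)-(x0,y0)+.5)*k).astype(int)],True,col,1)
cv2.imwrite('pics/d6.png',o)
E
```

```text
t: 20.2
tcp_pos: [0.5207, -0.2525, 0.3047]
tool_rot: [-0.702, 0.083, -0.08, 0.703]
force: [0.2, 0.4, -0.9]
finger_gap: 0.454
t: 20.45
tcp_pos: [0.5221, -0.2486, 0.3064]
tool_rot: [-0.702, 0.081, -0.079, 0.703]
force: [0.7, -1.0, -1.3]
finger_gap: 0.462
row [np.float64(0.12), np.float64(13.64), np.float64(-0.13)] -0.0 cur [ 0.5221 -0.2486  0.3064] yaw 77.0 gap 0.462 F [ 0.7 -1.  -1.3] t 20.4 q6 -1.98
```

View pics/d6.png

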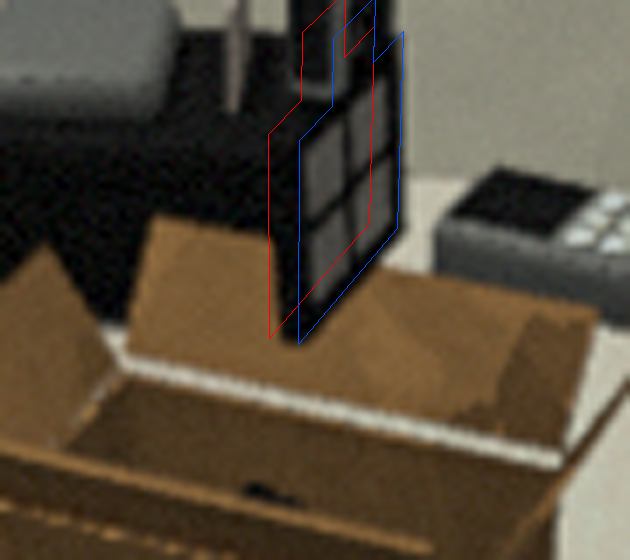

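The cassette leans slightly, with its bottom about 3 mm towards carton -x. The first one's tab shows at (268,492) in slot 2. I'll offset +3 mm and insert.

```bash
python3 -m jog '[[[0.4,0,-0.1],0],[[0.4,2,-0.1],0],[[0.4,5,-0.1],0],[[0.4,8,-0.1],0],[[0.4,11,-0.1],0],[[0.4,13,-0.1],0],[[0.4,13.5,-0.1],0],[[0.4,13.5,-0.1],0],[[0.4,13.5,-0.1],0]]'; python3 -m jog '[[[0,0.7,0],0],[[0,1.4,0],0],[[0,2.1,0],0],[[0,2.8,0],0],[[0,3.4,0],0],[[0,3.4,0],0]]'; python3 go.py .5257 -.2505 .0935 77
```

```text
t: 21.25
tcp_pos: [0.5275, -0.2523, 0.1732]
tool_rot: [0.703, -0.079, 0.081, -0.702]
force: [0.6, 0.0, -0.7]
finger_gap: 0.462
t: 21.75
tcp_pos: [0.5256, -0.2517, 0.1367]
tool_rot: [-0.702, 0.081, -0.079, 0.703]
force: [-0.1, -0.2, -1.9]
finger_gap: 0.465
row [np.float64(-0.0), np.float64(4.32), np.float64(0.12)] -0.001 cur [ 0.5256 -0.2517  0.1367] yaw 76.9 gap 0.465 F [-0.1 -0.2 -1.9] t 21.8 q6 -1.98
```

```bash
python3 -m jog '[[[0,0.7,0],0],[[0,1.4,0],0],[[0,2.1,0],0],[[-0.1,2.8,0],0],[[-0.2,3.4,0],0],[[-0.2,3.8,0],0],[[-0.2,4.1,0],0],[[-0.2,4.3,0],0],[[-0.2,4.3,0],0]]';for i in 1 2 3; do :; done; python3 -m jog '[[[0,0.1,0],0],[[0,0.2,0],0],[[0,0.2,0],0]]'; python3 -m jog '[[[0,0.1,0],0],[[0,0.2,0],0],[[0,0.2,0],0]]'
```

```text
t: 22.5
tcp_pos: [0.5244, -0.2518, 0.0949]
tool_rot: [-0.702, 0.081, -0.08, 0.703]
force: [0.1, -0.2, -1.0]
finger_gap: 0.457
t: 22.75
tcp_pos: [0.5246, -0.2519, 0.0934]
tool_rot: [0.703, -0.08, 0.08, -0.702]
force: [-0.2, -0.1, -1.3]
finger_gap: 0.462
t: 23.0
tcp_pos: [0.5249, -0.252, 0.0917]
tool_rot: [0.703, -0.08, 0.081, -0.702]
force: [-0.8, -0.8, 0.1]
finger_gap: 0.457
```

```bash
python3 -m jog '[[[0,0.1,0],0],[[0,0.2,0],0],[[0,0.2,0],0]]';python3 -m jog '[[[0,0.1,0],0],[[0,0.1,0],0]]'; python3 -m jog '[[[0,-0.2,0],0],[[0,-0.2,0],0]]';  python3 -m jog '[[[0,0,0],0],[[0,0,0],0],[[0,0,0],0],[[0,0,0],0],[[0,-1,0],0],[[0,-3,0],0],[[0,-6,0],0],[[0,-9,0],0],[[0,-12,0],0],[[0,-15,0],0],[[0,-15,0],0]]' 5.5; python3 go.py .567 .239 .24 20.5
```

```text
t: 23.25
tcp_pos: [0.5257, -0.2521, 0.0916]
tool_rot: [0.703, -0.079, 0.081, -0.702]
force: [-0.7, 2.5, 13.5]
finger_gap: 0.462
t: 23.42
tcp_pos: [0.5261, -0.2522, 0.0915]
tool_rot: [0.703, -0.079, 0.082, -0.702]
force: [-1.2, 3.2, 17.4]
finger_gap: 0.46
t: 23.58
tcp_pos: [0.5253, -0.2522, 0.0916]
tool_rot: [0.703, -0.08, 0.081, -0.702]
force: [0.1, 0.5, 7.7]
finger_gap: 0.462
t: 24.5
tcp_pos: [0.5278, -0.2541, 0.2475]
tool_rot: [0.705, -0.076, 0.084, -0.7]
force: [0.9, -0.4, 1.1]
finger_gap: 0.641
row [np.float64(-7.31), np.float64(0.39), np.float64(48.93)] 0.985 cur [ 0.5278 -0.2541  0.2475] yaw 77.0 gap 0.641 F [ 0.9 -0.4  1.1] t 24.5 q6 -1.98
```

```bash
python3 -m jog '[[[-0.5,0,4],0],[[-1,0,8],0.1],[[-1.7,0,12],0.2],[[-2.3,0,16],0.3],[[-2.9,0,20],0.4],[[-3.5,0,24],0.5],[[-4.1,0,28],0.6],[[-4.7,0,32],0.7],[[-5.3,0,36],0.8],[[-5.9,0,40],0.9],[[-6.5,0,44],0.985],[[-7,0,47],0.985],[[-7.3,0,48.9],0.985],[[-7.3,0,48.9],0.985],[[-7.3,0,48.9],0.985],[[-7.3,0,48.9],0.985],[[-7.3,0,48.9],0.985]]'; python3 - <<'E'
from h import *
from go import go
go(.5677,.2371,.087,20.5)
cs=snap('side')
x0,y0=225,225;k=5;o=cv2.resize(cs[0][y0:y0+110,x0:x0+100],None,fx=k,fy=k,interpolation=2)[:,:,::-1].copy()
X=np.array([-.35,.937,0]);Y=np.array([-.937,-.35,0]);u=-.5*X+np.array([0,0,.866]);n=.866*X+np.array([0,0,.5])
B=np.array([.567,.239,.0951])-.0925*u+.006*n
pts=[B+Y*a+u*b for a,b in [(-.05,0),(-.05,.08),(-.02,.08),(-.02,.105),(.02,.105),(.02,.08),(.05,.08),(.05,0)]]
cv2.polylines(o,[((proj(pts,cs)-(x0,y0)+.5)*k).astype(int)],True,(0,0,255),1)
cv2.imwrite('pics/d7.png',o)
E
```

```text
t: 25.92
tcp_pos: [0.5638, 0.2396, 0.2403]
tool_rot: [0.581, -0.403, 0.403, -0.58]
force: [0.6, -0.2, 0.4]
finger_gap: 0.645
row [np.float64(0.37), np.float64(15.33), np.float64(0.29)] -0.001 cur [0.5638 0.2396 0.2403] yaw 20.4 gap 0.645 F [ 0.6 -0.2  0.4] t 25.9 q6 -0.14
```

View pics/d7.png

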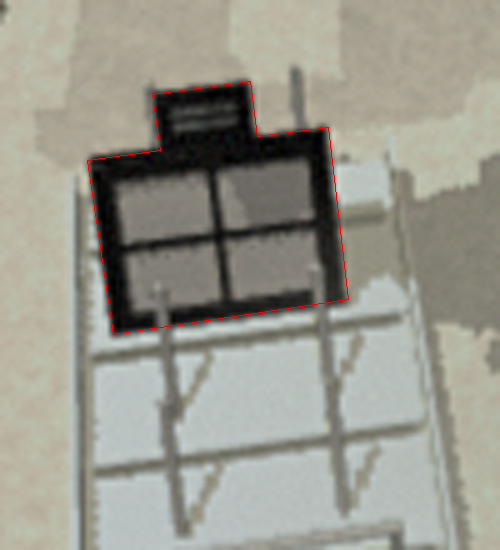

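The outline fits the last cassette almost exactly, so I'll pick it. (12 pictures viewed.)

```bash
python3 -m jog '[[[0.4,0,0.3],0],[[0.4,3,0.3],0],[[0.4,6,0.3],0],[[0.4,9,0.3],0],[[0.4,11.5,0.3],0],[[0.4,13,0.3],0],[[0.4,14,0.3],0],[[0.4,14.8,0.3],0],[[0.4,15.3,0.3],0],[[0.4,15.3,0.3],0],[[0.4,15.3,0.3],0]]'; python3 go.py .5677 .2371 .087 20.5; python3 -m jog '[[[0,0,0],0],[[0,0,0],0],[[0,0,0],0],[[0,0,0],0],[[0,0,0],0],[[0,0,0],0],[[0,0,0],0],[[0,0,0],0]]' 3.0 25; python3 -m jog '[[[-0.4,-0.2,0],0],[[-0.8,-0.3,0],0],[[-1.2,-0.5,0],0],[[-1.5,-0.6,0],0],[[-1.9,-0.7,0],0],[[-2.3,-0.8,0],0],[[-2.7,-0.9,0],0],[[-3.2,-0.9,0],0],[[-3.6,-1.0,0],0],[[-4.0,-1.0,0],0],[[-4.4,-1.0,0],0],[[-4.9,-1.0,0],0],[[-4.9,-1.0,0],0],[[-4.9,-1.0,0],0]]'; python3 -m jog '[[[0,-1,0],0],[[0,-2,0],0],[[0,-3.5,0],0],[[0,-6,0],0],[[0,-9,0],0],[[0,-12,0],0],[[0,-15,0],0],[[0,-18,0],0],[[0,-21,0],0],[[0,-21,0],0],[[0,-21,0],0]]'; python3 go.py .6046 -.2687 .3 77
```

```text
t: 26.88
tcp_pos: [0.5688, 0.2383, 0.088]
tool_rot: [-0.581, 0.403, -0.403, 0.581]
force: [0.5, 0.1, 0.5]
finger_gap: 0.645
row [np.float64(0.07), np.float64(0.1), np.float64(-0.14)] -0.0 cur [0.5688 0.2383 0.088 ] yaw 20.5 gap 0.645 F [0.5 0.1 0.5] t 26.9 q6 -0.14
t: 27.55
tcp_pos: [0.5689, 0.2384, 0.0884]
tool_rot: [-0.58, 0.402, -0.404, 0.582]
force: [-0.6, 0.6, 4.9]
finger_gap: 0.462
t: 28.72
tcp_pos: [0.551, 0.2852, 0.0976]
tool_rot: [-0.581, 0.403, -0.403, 0.582]
force: [-0.2, -0.5, 5.1]
finger_gap: 0.46
t: 29.63
tcp_pos: [0.5508, 0.2848, 0.3095]
tool_rot: [-0.58, 0.403, -0.403, 0.582]
force: [-0.6, 0.7, -1.5]
finger_gap: 0.46
row [np.float64(53.73), np.float64(0.85), np.float64(-14.37)] -0.986 cur [0.5508 0.2848 0.3095] yaw 20.5 gap 0.46 F [-0.6  0.7 -1.5] t 29.6 q6 -0.06
```

```bash
python3 -m jog '[[[1,0,-0.3],0],[[3,0,-0.8],0],[[6,0,-1.6],-0.05],[[9,0,-2.4],-0.1],[[12,0,-3.2],-0.2],[[15,0,-4],-0.3],[[18,0,-4.8],-0.4],[[21,0,-5.6],-0.5],[[24,0,-6.4],-0.6],[[27,0,-7.2],-0.7],[[30,0,-8],-0.8],[[33,0,-8.8],-0.9],[[36,0,-9.6],-0.986],[[39,0,-10.4],-0.986],[[42,0,-11.2],-0.986],[[45,0,-12],-0.986],[[48,0,-12.8],-0.986],[[51,0,-13.6],-0.986],[[52.7,0,-14.1],-0.986],[[53.7,0,-14.4],-0.986]]'; python3 -m jog '[[[0,0,0],0],[[0,0,0],0],[[0,0,0],0]]'; python3 - <<'E'
from h import *
from go import go
go(.6046,-.2687,.17,77)
cs=snap('side')
s=manip.sense();M=R.from_quat(s['tool_rot']).as_matrix();p=np.array(s['tcp_pos']);z=M[:,2];x=M[:,0]
x0,y0=260,40;o=cs[0][y0:y0+80,x0:x0+90].copy();k=7
o=cv2.resize(o,None,fx=k,fy=k,interpolation=2)[:,:,::-1].copy()
B=p-np.array([0,0,.085])
for f,col in((.006,(0,0,255)),(-.006,(255,80,0))):
  pts=[B+x*f+z*a+np.array([0,0,b]) for a,b in [(-.05,0),(-.05,.08),(-.02,.08),(-.02,.105),(.02,.105),(.02,.08),(.05,.08),(.05,0)]]
  cv2.polylines(o,[((proj(pts,cs)-(x0,y0)+.5)*k).astype(int)],True,col,1)
cv2.imwrite('pics/d8.png',o)
E
```

```text
t: 31.3
tcp_pos: [0.6027, -0.2715, 0.3048]
tool_rot: [-0.702, 0.082, -0.08, 0.703]
force: [-0.9, -0.4, -1.6]
finger_gap: 0.464
t: 31.55
tcp_pos: [0.6038, -0.2672, 0.3069]
tool_rot: [-0.702, 0.08, -0.079, 0.703]
force: [-0.1, 0.8, -1.6]
finger_gap: 0.46
row [np.float64(0.13), np.float64(13.69), np.float64(-0.15)] 0.001 cur [ 0.6038 -0.2672  0.3069] yaw 77.1 gap 0.46 F [-0.1  0.8 -1.6] t 31.6 q6 -1.93
```

View pics/d8.png

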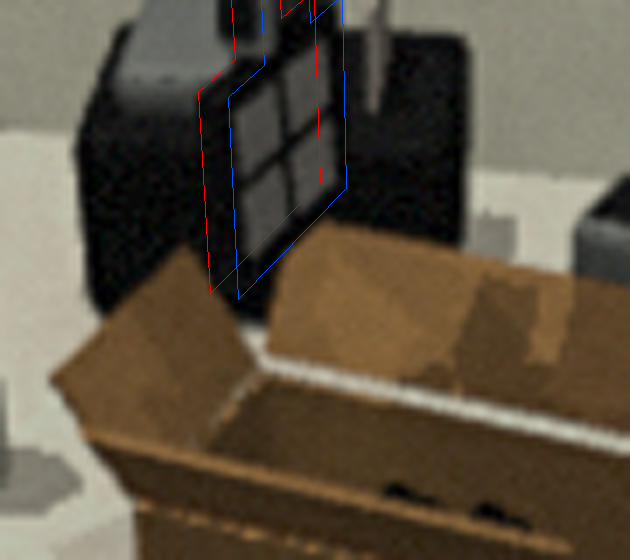

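A similar small lean, bottom about 2–3 mm towards -x. Both earlier tabs are visible at (400,492) and (500,515). I'll insert with the same offset.

```bash
python3 -m jog '[[[0.4,0,-0.1],0],[[0.4,2,-0.1],0],[[0.4,5,-0.1],0],[[0.4,8,-0.1],0],[[0.4,11,-0.1],0],[[0.4,13,-0.1],0],[[0.4,13.5,-0.1],0],[[0.4,13.5,-0.1],0],[[0.4,13.5,-0.1],0]]'; python3 -m jog '[[[0,0.7,0],0],[[0,1.4,0],0],[[0,2.1,0],0],[[0,2.8,0],0],[[0,3.4,0],0],[[0,3.4,0],0]]'; python3 go.py .6066 -.269 .0935 77
```

```text
t: 32.35
tcp_pos: [0.6089, -0.271, 0.1735]
tool_rot: [0.703, -0.079, 0.08, -0.702]
force: [-0.1, 0.6, -0.4]
finger_gap: 0.464
t: 32.85
tcp_pos: [0.6068, -0.2705, 0.1364]
tool_rot: [-0.702, 0.081, -0.079, 0.703]
force: [0.0, 0.4, -2.0]
finger_gap: 0.459
row [np.float64(-0.04), np.float64(4.29), np.float64(0.14)] -0.0 cur [ 0.6068 -0.2705  0.1364] yaw 77.0 gap 0.459 F [ 0.   0.4 -2. ] t 32.9 q6 -1.93
```

```bash
python3 -m jog '[[[0,0.7,0],0],[[0,1.4,0],0],[[0,2.1,0],0],[[-0.1,2.8,0],0],[[-0.2,3.4,0],0],[[-0.2,3.8,0],0],[[-0.2,4.1,0],0],[[-0.2,4.3,0],0],[[-0.2,4.3,0],0]]'; python3 -m jog '[[[0,0.1,0],0],[[0,0.2,0],0],[[0,0.3,0],0],[[0,0.3,0],0]]'; python3 -m jog '[[[0,0.1,0],0],[[0,0.2,0],0],[[0,0.2,0],0]]'
```

```text
t: 33.6
tcp_pos: [0.6058, -0.2706, 0.0949]
tool_rot: [-0.702, 0.08, -0.08, 0.703]
force: [0.8, -0.1, -0.6]
finger_gap: 0.461
t: 33.93
tcp_pos: [0.6059, -0.2706, 0.0923]
tool_rot: [0.703, -0.08, 0.08, -0.703]
force: [0.3, -0.3, -1.4]
finger_gap: 0.457
t: 34.18
tcp_pos: [0.6066, -0.2709, 0.0916]
tool_rot: [0.703, -0.079, 0.081, -0.702]
force: [-0.5, 0.9, 4.4]
finger_gap: 0.46
```

```bash
python3 -m jog '[[[0,0.2,0],0],[[0,0.2,0],0],[[0,0,0],0],[[0,0,0],0]]';  python3 -m jog '[[[0,0,0],0],[[0,0,0],0],[[0,0,0],0],[[0,0,0],0],[[0,-1,0],0],[[0,-3,0],0],[[0,-6,0],0],[[0,-9,0],0],[[0,-12,0],0],[[0,-15,0],0],[[0,-15,0],0]]' 5.5; python3 -m jog '[[[-3,0,4],0],[[-6,-2,8],0],[[-9,-4,12],0],[[-12,-4,16],0],[[-15,-4,20],0],[[-15,-4,24],0],[[-15,-4,28],0],[[-15,-4,32],0],[[-15,-4,36],0],[[-15,-4,36],0],[[-15,-4,36],0],[[-15,-4,36],0]]' 0; python3 - <<'E'
from h import *
from go import go
go(.5432,-.2545,.25,-13)
s=snap('side','side9');t=snap('top','top9')
a=s[0][60:180,260:380];b=t[0][125:240,375:490]
I=np.hstack([cv2.resize(a,(400,400),interpolation=2),cv2.resize(b,(400,400),interpolation=2)])
cv2.imwrite('pics/e1.png',I[:,:,::-1])
E
```

```text
t: 34.52
tcp_pos: [0.6067, -0.271, 0.0916]
tool_rot: [0.703, -0.079, 0.081, -0.702]
force: [-0.0, 1.3, 6.4]
finger_gap: 0.455
t: 35.43
tcp_pos: [0.6094, -0.2728, 0.2486]
tool_rot: [0.705, -0.075, 0.085, -0.7]
force: [-0.0, -0.3, 1.1]
finger_gap: 0.645
t: 36.43
tcp_pos: [0.5404, 0.1156, 0.2804]
tool_rot: [0.703, -0.079, 0.079, -0.703]
force: [-0.7, -0.1, 0.2]
finger_gap: 0.002
row [np.float64(8.44), np.float64(3.05), np.float64(-36.03)] 1.575 cur [0.5404 0.1156 0.2804] yaw 77.2 gap 0.002 F [-0.7 -0.1  0.2] t 36.4 q6 -1.34
```

View pics/e1.png

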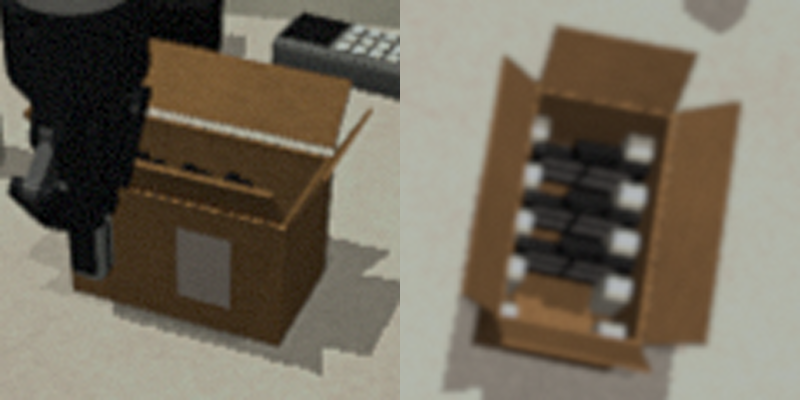

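Three cassettes sit in slots 1–3 between the foam teeth, tabs up, and slot 0 is empty. (14 pictures viewed.) At this yaw tool x is carton X and tool z is carton Y. Next I'll fold short_near from outside with closed fingers.

```bash
python3 go.py .3815 -.2172 .152 77; python3 -m jog '[[[-3,0,-4],0],[[-6,0,-7],0],[[-7,0,-11],0],[[-8,0,-15],0],[[-8,0,-19],0],[[-8,0,-23],0],[[-8,0,-27],0],[[-8,0,-31],0],[[-8,0,-34],0],[[-8,0,-36],0],[[-8,0,-36],0],[[-8,0,-36],0]]'; python3 go.py .3815 -.2172 .152 77
```

```text
row [np.float64(-8.05), np.float64(12.85), np.float64(-35.76)] 0.0 cur [0.5404 0.1133 0.2802] yaw 77.0 gap -0.001 F [ 0.1  0.3 -0.9] t 36.5 q6 -1.34
t: 37.53
tcp_pos: [0.3805, -0.2206, 0.2802]
tool_rot: [-0.702, 0.082, -0.082, 0.703]
force: [-0.2, -0.5, -0.1]
finger_gap: -0.004
row [np.float64(0.03), np.float64(12.82), np.float64(0.34)] -0.005 cur [ 0.3805 -0.2206  0.2802] yaw 76.7 gap -0.004 F [-0.2 -0.5 -0.1] t 37.5 q6 -2.12
```

```bash
python3 -m jog '[[[0,3,0.3],0],[[0,6,0.3],0],[[0,9,0.3],0],[[0,11.5,0.3],0],[[0,12.8,0.3],0],[[0,12.8,0.3],0],[[0,12.8,0.3],0]]'; python3 go.py .3815 -.2172 .152 77; python3 -m jog '[[[1.5,0,0],0],[[3,0,0],0],[[4,0,0],0],[[5.2,0,0],0],[[6.2,-0.7,0],0],[[7.2,-1.1,0],0],[[8.2,-0.7,0],0],[[9.2,0.1,0],0],[[9.8,0.8,0],0],[[10.3,1.4,0],0],[[10.7,2.0,0],0],[[10.9,2.2,0],0],[[10.9,2.3,0],0],[[10.9,2.3,0],0]]'; python3 -m jog '[[[0,0.1,0],0],[[0,0.1,0],0]]'
```

```text
t: 38.12
tcp_pos: [0.382, -0.2149, 0.1521]
tool_rot: [-0.702, 0.08, -0.079, 0.703]
force: [0.6, 0.2, -0.2]
finger_gap: -0.003
row [np.float64(0.0), np.float64(0.01), np.float64(-0.24)] 0.001 cur [ 0.382  -0.2149  0.1521] yaw 77.0 gap -0.003 F [ 0.6  0.2 -0.2] t 38.1 q6 -2.11
t: 39.28
tcp_pos: [0.4882, -0.2402, 0.129]
tool_rot: [-0.702, 0.081, -0.079, 0.703]
force: [-1.2, 0.1, 1.7]
finger_gap: -0.004
t: 39.45
tcp_pos: [0.4882, -0.2402, 0.1289]
tool_rot: [-0.702, 0.08, -0.08, 0.703]
force: [-2.6, 1.1, 6.5]
finger_gap: -0.002
```

Flat: contact at z=.129. Now the far short flap, mirrored.

```bash
python3 -m jog '[[[0,-3,0],0],[[0,-6,0],0],[[3,-9,0],0],[[6.5,-9.5,0],0],[[10,-9.5,0],0],[[13.5,-9.5,0],0],[[17,-9.5,0],0],[[20,-9.5,0],0],[[22.3,-9.5,0],0],[[22.3,-9.5,0],0],[[22.3,-9.5,0],0]]'; python3 go.py .7049 -.2918 .152 77
```

```text
t: 40.37
tcp_pos: [0.7064, -0.2906, 0.2217]
tool_rot: [-0.702, 0.08, -0.079, 0.703]
force: [0.1, -0.1, 0.1]
finger_gap: -0.002
row [np.float64(-0.11), np.float64(6.97), np.float64(-0.16)] 0.001 cur [ 0.7064 -0.2906  0.2217] yaw 77.0 gap -0.002 F [ 0.1 -0.1  0.1] t 40.4 q6 -1.88
```

```bash
python3 -m jog '[[[0,3,-0.2],0],[[0,6,-0.2],0],[[0,7,-0.2],0],[[0,7,-0.2],0],[[0,7,-0.2],0]]'; python3 -m jog '[[[-1.5,0,0],0],[[-3,0,0],0],[[-4,0,0],0],[[-5.2,0,0],0],[[-6.2,-0.7,0],0],[[-7.2,-1.1,0],0],[[-8.2,-0.7,0],0],[[-9.2,0.1,0],0],[[-9.8,0.8,0],0],[[-10.3,1.4,0],0],[[-10.7,2.0,0],0],[[-10.9,2.2,0],0],[[-10.9,2.3,0],0],[[-10.9,2.3,0],0]]'; python3 -m jog '[[[0,0.1,0],0],[[0,0.1,0],0]]'
```

```text
t: 40.78
tcp_pos: [0.7048, -0.2925, 0.1532]
tool_rot: [-0.702, 0.081, -0.08, 0.703]
force: [-0.9, 0.3, 0.6]
finger_gap: -0.0
t: 41.95
tcp_pos: [0.5992, -0.268, 0.1299]
tool_rot: [-0.702, 0.08, -0.08, 0.703]
force: [0.1, -0.0, 0.0]
finger_gap: -0.001
t: 42.12
tcp_pos: [0.5997, -0.2683, 0.1293]
tool_rot: [0.703, -0.08, 0.08, -0.702]
force: [0.6, 0.2, -0.5]
finger_gap: 0.001
```

```bash
python3 -m jog '[[[0,0.1,0],0],[[0,0.2,0],0],[[0,0.2,0],0]]';  python3 -m jog '[[[0,-3,0],0],[[0,-6,0],0],[[-2,-9,0],0],[[-5,-9.5,2],0],[[-6,-9.5,6],0],[[-6,-9.5,9.5],0],[[-6,-9.5,13],0],[[-6,-9.5,13],0],[[-6,-9.5,13],0]]'; python3 - <<'E'
from h import *
from go import go
a=np.radians(-13);c=np.array([.5432,-.2545]);X=np.array([np.cos(a),np.sin(a)]);Y=np.array([-X[1],X[0]])
go(*(c+Y*.129),.157,77)
t=snap('top');s=snap('side')
I=np.hstack([cv2.resize(t[0][125:240,375:490],(400,400),interpolation=2),cv2.resize(s[0][60:180,260:380],(400,400),interpolation=2)])
cv2.imwrite('pics/e2.png',I[:,:,::-1])
E
```

```text
t: 42.37
tcp_pos: [0.5997, -0.2683, 0.1289]
tool_rot: [0.703, -0.08, 0.08, -0.702]
force: [-1.1, 0.3, 7.1]
finger_gap: 0.001
t: 43.12
tcp_pos: [0.5704, -0.1261, 0.2226]
tool_rot: [0.703, -0.079, 0.079, -0.703]
force: [0.4, -0.7, 0.6]
finger_gap: 0.001
row [np.float64(0.24), np.float64(6.56), np.float64(-0.22)] 0.004 cur [ 0.5704 -0.1261  0.2226] yaw 77.2 gap 0.001 F [ 0.4 -0.7  0.6] t 43.1 q6 -1.76
```

View pics/e2.png

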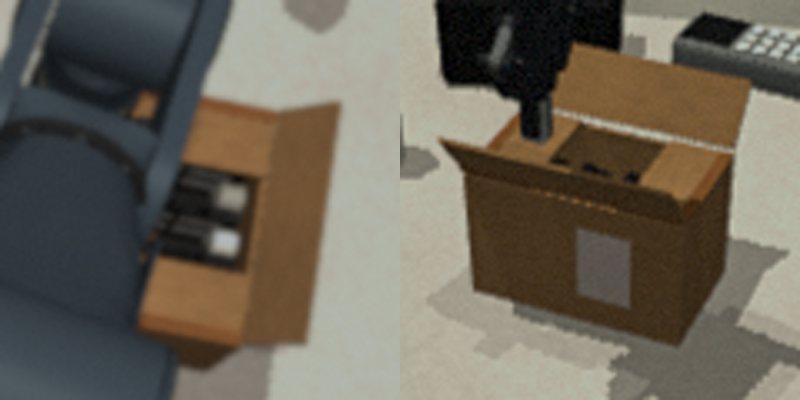

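Both short flaps lie flat with the tabs visible between them. Now long_left, pushing along -Y from outside.

```bash
python3 -m jog '[[[0.2,3,-0.2],0],[[0.2,6,-0.2],0],[[0.2,6.6,-0.2],0],[[0.2,6.6,-0.2],0],[[0.2,6.6,-0.2],0]]'; python3 -m jog '[[[0,0,-1.5],0],[[0,0,-3],0],[[0,0,-4],0],[[0,0,-5.2],0],[[0,-0.7,-6.2],0],[[0,-1.1,-7.2],0],[[0,-0.7,-8.2],0],[[0,0.1,-9.2],0],[[0,0.8,-9.8],0],[[0,1.4,-10.3],0],[[0,2.0,-10.7],0],[[0,2.2,-10.9],0],[[0,2.3,-10.9],0],[[0,2.3,-10.9],0]]'; python3 -m jog '[[[0,0.2,0],0],[[0,0.2,0],0]]'
```

```text
t: 43.63
tcp_pos: [0.5718, -0.1315, 0.1565]
tool_rot: [0.703, -0.081, 0.08, -0.702]
force: [-0.1, 0.9, 0.5]
finger_gap: 0.005
t: 44.8
tcp_pos: [0.5467, -0.2355, 0.1339]
tool_rot: [-0.702, 0.08, -0.08, 0.703]
force: [-1.6, 3.6, 9.2]
finger_gap: -0.004
t: 44.97
tcp_pos: [0.5468, -0.2355, 0.1337]
tool_rot: [-0.702, 0.08, -0.079, 0.703]
force: [-4.1, 4.8, 18.0]
finger_gap: 0.003
```

```bash
python3 -m jog '[[[0,-3,0],0],[[0,-6,0],0],[[0,-9,0],0],[[0,-9.5,-4],0],[[0,-9.5,-8],0],[[0,-9.5,-11],0],[[0,-9.5,-14],0],[[0,-9.5,-14.7],0],[[0,-9.5,-14.7],0],[[0,-9.5,-14.7],0]]'; python3 go.py .514 -.380 .157 77
```

```text
t: 45.8
tcp_pos: [0.5136, -0.3792, 0.2253]
tool_rot: [-0.702, 0.081, -0.08, 0.703]
force: [0.6, -0.1, 0.7]
finger_gap: 0.001
row [np.float64(0.07), np.float64(6.83), np.float64(-0.08)] -0.001 cur [ 0.5136 -0.3792  0.2253] yaw 77.0 gap 0.001 F [ 0.6 -0.1  0.7] t 45.8 q6 -2.15
```

```bash
python3 -m jog '[[[0,3,-0.1],0],[[0,6,-0.1],0],[[0,6.8,-0.1],0],[[0,6.8,-0.1],0],[[0,6.8,-0.1],0]]'; python3 -m jog '[[[0,0,1.5],0],[[0,0,3],0],[[0,0,4],0],[[0,0,5.2],0],[[0,-0.7,6.2],0],[[0,-1.1,7.2],0],[[0,-0.7,8.2],0],[[0,0.1,9.2],0],[[0,0.8,9.8],0],[[0,1.4,10.3],0],[[0,2.0,10.7],0],[[0,2.2,10.9],0],[[0,2.3,10.9],0],[[0,2.3,10.9],0]]'; python3 -m jog '[[[0,0.1,0],0],[[0,0.2,0],0],[[0,0.2,0],0]]'
```

```text
t: 46.22
tcp_pos: [0.5143, -0.3796, 0.1584]
tool_rot: [-0.702, 0.08, -0.079, 0.703]
force: [0.3, 0.6, -0.3]
finger_gap: 0.002
t: 47.38
tcp_pos: [0.5379, -0.2743, 0.1346]
tool_rot: [-0.702, 0.081, -0.08, 0.703]
force: [-0.1, -0.8, 0.1]
finger_gap: -0.0
t: 47.63
tcp_pos: [0.5385, -0.2751, 0.1341]
tool_rot: [0.703, -0.08, 0.08, -0.702]
force: [-0.5, 0.3, 3.4]
finger_gap: -0.003
```

Contact and flat. I'll withdraw and take a final look (16th picture).

```bash
python3 -m jog '[[[0,-3,0],0],[[0,-6,0],0],[[0,-10,0],0],[[0,-14,3],0],[[0,-16,7],0],[[-2,-16,11],0],[[-4,-16,15],0],[[-6,-16,19],0],[[-8,-16,23],0],[[-10,-16,27],0],[[-10,-16,31],0],[[-10,-16,35],0],[[-10,-16,38],0],[[-10,-16,38],0],[[-10,-16,38],0]]'; python3 - <<'E'
from h import *
t=snap('top','topF');s=snap('side','sideF')
I=np.hstack([cv2.resize(t[0][60:360,130:530],(400,300)),cv2.resize(s[0],(400,300))])
J=np.hstack([cv2.resize(t[0][130:220,380:500],(400,300),interpolation=2),cv2.resize(s[0][75:165,260:380],(400,300),interpolation=2)])
cv2.imwrite('pics/f.png',np.vstack([I,J])[:,:,::-1])
E
```

```text
t: 48.88
tcp_pos: [0.5265, 0.1205, 0.2934]
tool_rot: [-0.703, 0.078, -0.079, 0.703]
force: [-0.3, -0.9, 0.3]
finger_gap: 0.005
```

The picture limit is reached, so I'll check numerically: is the opening covered in brown, are the old flap areas empty, and have the other objects stayed put?

```bash
python3 - <<'E'
from h import *
t=snap('top');f=t[0].astype(int);t0=cv2.imread('pics/top0.png')[:,:,::-1].astype(int)
a=np.radians(-13);c=np.array([.5432,-.2545]);X=np.array([np.cos(a),np.sin(a)]);Y=np.array([-X[1],X[0]])
P=lambda x,y,z:[*(c+X*x/1e3+Y*y/1e3),z/1e3]
for y in(52,40,25,10,-10,-25,-40,-52):
    print(y,[tuple(f[int(round(v)),int(round(u))]) for u,v in proj([P(x,y,134) for x in(-90,-45,0,45,90)],t)])
br=lambda g:((g[...,0]-g[...,2]>35)).astype(np.uint8)
for g in(t0,f):
    m=br(g);m[:, :385]=0;m[:,490:]=0;m[:120]=0;m[245:]=0
    print('brown bbox',cv2.boundingRect(m),m.sum())
print('model corners',proj([P(x,y,134) for x in(-102,102) for y in(-61,61)],t).round(0).tolist())
for n,(x,y,w,h) in dict(mug=(200,80,50,50),bell=(335,82,32,32),stapler=(315,105,40,50),spray=(450,80,40,45),lint=(120,235,55,75),tape=(322,215,40,40),brown=(262,112,42,40),rack=(195,165,90,75)).items():
    print(n,np.abs(f-t0)[y:y+h,x:x+w].mean().round(1))
E
```

```text
52 [(np.int64(128), np.int64(83), np.int64(48)), (np.int64(129), np.int64(85), np.int64(51)), (np.int64(120), np.int64(78), np.int64(44)), (np.int64(124), np.int64(82), np.int64(48)), (np.int64(120), np.int64(77), np.int64(44))]
40 [(np.int64(136), np.int64(100), np.int64(64)), (np.int64(138), np.int64(101), np.int64(64)), (np.int64(139), np.int64(101), np.int64(65)), (np.int64(140), np.int64(104), np.int64(67)), (np.int64(141), np.int64(104), np.int64(66))]
25 [(np.int64(135), np.int64(100), np.int64(64)), (np.int64(132), np.int64(98), np.int64(62)), (np.int64(134), np.int64(98), np.int64(62)), (np.int64(141), np.int64(104), np.int64(66)), (np.int64(144), np.int64(106), np.int64(68))]
10 [(np.int64(134), np.int64(99), np.int64(63)), (np.int64(132), np.int64(97), np.int64(62)), (np.int64(136), np.int64(99), np.int64(62)), (np.int64(141), np.int64(104), np.int64(66)), (np.int64(142), np.int64(106), np.int64(67))]
-10 [(np.int64(133), np.int64(98), np.int64(63)), (np.int64(135), np.int64(99), np.int64(63)), (np.int64(139), np.int64(102), np.int64(64)), (np.int64(140), np.int64(103), np
[... 283 characters left out ...]
64(67))]
-40 [(np.int64(133), np.int64(97), np.int64(62)), (np.int64(132), np.int64(97), np.int64(62)), (np.int64(136), np.int64(101), np.int64(64)), (np.int64(140), np.int64(103), np.int64(66)), (np.int64(144), np.int64(106), np.int64(68))]
-52 [(np.int64(124), np.int64(81), np.int64(47)), (np.int64(121), np.int64(78), np.int64(44)), (np.int64(123), np.int64(80), np.int64(46)), (np.int64(124), np.int64(81), np.int64(46)), (np.int64(120), np.int64(77), np.int64(44))]
brown bbox (393, 133, 80, 99) 4630
brown bbox (402, 149, 53, 76) 3041
model corners [[445.0, 224.0], [402.0, 216.0], [455.0, 157.0], [414.0, 149.0]]
mug 4.0
bell 4.1
stapler 20.9
spray 4.1
lint 8.4
tape 24.0
brown 46.7
rack 57.7
```

```bash
python3 -c "
from station import workorder;print(workorder.sign_off())"
```

```text
the job is handed in; nothing more can be done
None
```

The three cassettes that were present are in slots 1, 2 and 3, slot 0 is empty, and the carton is closed. I handed the job in at about 49 s of the 210 s allowed; no verdict was reported.

**Packing:** I took each cassette by the sides of its pull tab, swung it upright in the rack, and lowered it until it touched the carton floor. The top view before closing showed all three between the foam teeth, tabs up. I did not measure their final upright angle, because the closed flaps hide them.

**Closing:** I folded both short flaps first, then both long flaps over them. For each flap the fingertips met resistance at the height of a flat flap. The last top image shows the opening covered evenly in brown, and the carton's outline matches the closed shape.

**Checks that were incomplete:**
- **Final picture:** I had already used all 16 views, so the last check was numeric only.
- **Other objects:** the mug, bell and spray bottle look unchanged, and the lint roller nearly so. The areas around the tape roll and stapler differed from the first image. I put that down to the arm and its shadow over them, since I never worked near either, but I did not confirm it.

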